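# Change over the amplifier dock of the microscope rig

## Task

Change over the amplifier dock: first put every spent cartridge that stands on it through the spring flap of the waste bin, so that the flap closes behind it. Then push every amplifier pod hook-first onto a stud of its own until its latch snaps shut behind the stud, flat on the dock plate, and last push the shield door upright until its catch holds it. Leave everything else where it stands.

Things in the scene. Friction and masses are not known exactly. Their poses are not given: they have to be found in the camera images.
- pod1: amplifier pod (1 to 3 alike; may be absent), 0.35 kg: aluminium hook plate 12 mm thick, x -42 to +51 mm; on it a black housing 34 x 44 mm, up to 44 mm; on top a white grip block 26 (x) x 22 (y) mm, centred at x = -25, 44 to 74 mm high. Origin: underside, bottom of the hook's throat, mid-width; x points out of the mouth, z up
- latch1 (a joint): sprung latch in pod1's mouth: 18 mm steel pawl pivoted at x = 36, y = 10 mm of the pod, lying across the throat. 0 = shut (rests there by itself), 1.1 rad = folded in. A stud pushed into the mouth folds it with 2 to 5 N; it snaps back to 0 once the stud's axis is at x below 12 mm of the pod, and then holds the stud between x = 5 and 22 mm
- pod2: pod as pod1 (may be absent). The throat is 16 mm wide, centred on y = 0, its mouth flared to about 29 mm at the front end; when a stud is right in, the stud's axis is at x = 5, y = 0 mm of the pod
- latch2 (a joint): latch of pod2, as latch1
- pod3: pod as pod1 (may be absent). The black housing spans x = -42 to -8 and y = -22 to 22 mm
- latch3 (a joint): latch of pod3, as latch1
- cart1: spent cartridge: ivory block 48 (x) x 24 (y) x 46 mm high with an amber window band, standing at the start on the dock plate in front of the studs; origin at the centre of its underside, z up. 0.15 kg. May be absent
- cart2: spent cartridge, the same as cart1. May be absent
- cart3: spent cartridge, the same as cart1. May be absent
- dock: fixed dark steel dock plate, x = -120 to +70 mm, y = +-185 mm, top 12 mm above the table. Origin on the table under the middle stud; x points from the open front to the back rail (x = 58 to 70, 62 mm high), z up. Corner posts 20 x 20 mm, 107 mm high, at x = -115, y = +-172. Pods go on hook-first along the dock's +x, pod x along dock x
- stud1 (a point): upright steel stud on the dock, 10 mm thick, with a mushroom head 22 mm wide from 20 to 26 mm above the plate, so a hook gets on only from the front, sliding on or a few mm above the plate; the point is the stud's foot on the plate's top. Studs 1, 2, 3 stand at dock x = 0, y = -90, 0, +90 mm
- stud2 (a point): foot of stud 2, as stud1
- stud3 (a point): foot of stud 3, as stud1
- shield (a joint): shield door, 280 x 88 mm, pushed up from its outer face; bottom-hinged along dock y at dock x = -115, 14 mm above the table. 0 = upright, shut; grows leaning out to the dock's -x (at most 0.5 rad); it stays as left. From 0.26 rad a ball catch in the +y post resists (6 to 12 N at the edge), and from 0.12 draws it home and holds it.
- bin: fixed grey waste bin, 120 (x) x 130 (y) x 200 mm high, closed but for the slot in its black lid; origin at the centre of its underside, z up. Cartridges must lie inside it
- bin_slot (a point): middle of the slot in the bin's lid, at the lid's top; the slot is 46 mm along the bin's x and 72 mm along its y, filled by the flap
- flap (a joint): steel flap filling the slot, hinged along the slot's +x side, opening down into the bin. 0 = shut, 1.4 rad = fully down. A very weak spring (0.2 N) shuts it: a cartridge lowered upright, its long side along the bin's y, 20 mm or more into the slot and let go falls through by its weight, or can be pushed on with the fingertips
- objective: bystander, to be left where it stands: microscope objective, steel, 32 mm wide, 52 mm high, standing
- dish: bystander, to be left where it stands: clear round dish, 70 mm wide, 16 mm high
- reagent: bystander, to be left where it stands: white bottle, 56 mm wide, 110 mm high
- driver: bystander, to be left where it stands: screwdriver, 170 mm long
- tipbox: bystander, to be left where it stands: blue box, 85 x 120 x 50 mm
- clampknob: bystander, to be left where it stands: black clamp knob, 38 mm wide, 32 mm high
- vial: bystander, to be left where it stands: small amber jar, 28 mm wide, 50 mm high
Not all that is in view belongs to the job. What is shaped like the pod1 but green or red is not meant.

How it is judged:
By the outcome, as a careful person would: the job done as asked, in the order asked, and still so for the second after the job is handed in, with the robot touching nothing.
Of pod1, pod2, pod3 only 2 to 3 are there at a start; the rules pass over those that are not, and their reading is None.
Of cart1, cart2, cart3 only 2 to 3 are there at a start; the rules pass over those that are not, and their reading is None.
At some moment in a run one of pod1, pod2, pod3, cart1, cart2, cart3 may be knocked a few centimetres aside while the robot is not near it.
It also fails if it takes over 208 s, if anything falls off the work surface, if the arm or the gripper's body presses on something with over 40 N, if the wrist force passes 120 N, or if a joint passes its speed limit or range.

## Robot

A 6-joint arm with a two-finger parallel gripper is mounted at the origin on the work surface. World frame = base frame: x ahead of the robot, y to its left, z up, the work surface at z = 0. Lengths are in m, angles in rad, forces in N, time in s.
With the tool pointing down it reaches from about 0.3 to 0.95 m from the base axis. Payload 3.1 kg.
Tool frame: the origin (TCP) lies on the mounting face of the last link; the fingertips stand 173 mm ahead of it and the grasp point (between the pads) lies 155 mm ahead of it; z points along the fingers, y is the line along which they close (so a half turn about z gives the same grasp; the last joint's range is limited). The gripper opens to 85 mm and grips with 20 to 120 N. Pads are 22 mm wide; open, the fingers measure 114 mm over their backs; the gripper's body (76 mm by 85 mm) begins 54 mm behind the grasp point. The pads swing forward as they close: fully open they stand 13 mm farther back than shut.
Start: joints at [-1.175, 0.308, 1.634, -0, 1.2, -0.07], TCP at [0.281, -0.558, 0.405] pointing down, gripper open.
Joint ranges: [-3.06, 3.06], [-0.79, 1.96], [0.05, 2.63], [-1.19, 4.34], [0.05, 2.64], [-2.94, 2.94]. Speed limits (rad/s): [2.79, 2.79, 3.14, 3.14, 3.14, 3.14].

## Interface

Orientations are given as a unit quaternion [w, x, y, z].
In Python, from plant import arm gives the robot as it stands.
- The arm moves only by the tool jog_arm, never from a script. Its argument "series" is a list of rows, each a list of 3 entries, a list of its own where there are three numbers: the closure in counts, from 0 (fully open) to 255 (shut), then the shift along the tool's x, y, z in cm, then the turn, a rotation vector about the tool's x, y, z in degrees. A call has 1 to 8 rows; each row shifts and turns the commanded pose from where the row before left it, along the tool's axes as they then stand; what a row does not reach is not made up. A row lasts 1/12 s, in which the tool goes at most 41.7 mm and 7.16 degrees, less where a joint would pass 70% of its speed; a pose out of reach is approached as far as the arm can. A call with a gripper value outside its range is refused whole. The fingers move at their own pace and stop on an object; "newtons" is the grip in N (left out, the last holds). Time passes only in rows, so rows that do not move let the fingers close. It gives the time, the measured TCP pose, the force, the opening and the grip force at its end, in the units of the state.
- arm.get_obs(): the state, without advancing time (a new reading comes with each control period).
- arm.snapshot(name): name is "scene" or "top" or "wrist"; returns a dict with "frame" (400x640x3 uint8, blue, green, red), "vertical_fov" (degrees; the focal length in pixels is half the picture's height over the tangent of half this angle, whatever the lens; pixels are square), "cx", "cy" (the principal point, pixels), "rvec" (rotation vector, rad) and "tvec" (3), from world to camera coordinates, as OpenCV has them; the wrist camera has in their place "T_tool_cam" (4x4, takes a point from camera to tool coordinates, whose origin is the TCP and whose axes are the flange's). Camera axes: x right, y down, z forward; pixel columns grow to the right and rows downward; lengths in m; the calibration is good to about 2 mm. A picture is of the moment at which its call begins: read the wrist's pose just before it. There is no depth.
- arm.finish_job(): hands the job in; it is judged then, once.
The state is a dict: "time_s": time; "qpos": joint angles; "joint_velocities": joint speeds; "joint_efforts": joint torques, N m; "tcp_pos": TCP position; "ee_rot": TCP orientation; "contact_force": force on the tool from outside, world axes, zero at the start; "wrist_torque": the same for the moment, N m; "width": opening from 0.0 (shut) to 1.0 (fully open); "grasp_force": force on a finger pad.
Only numpy, scipy, OpenCV 4.12 (cv2) and the standard library are available. Lean on these libraries where they do the work, as an engineer would, in place of code of your own. Each camera call takes 0.05 s, during which the arm holds its last target. There are 200 camera calls.

## Working session

There is one attempt and no reset: what is moved stays moved. The work goes in short steps, Python scripts to look and compute and a tool call to move; the robot and the scene stay as the last step left them, time stands still between calls to the robot, and variables do not carry over. Pictures are saved under pics/ and viewed, at most 14 in all, crops included, and the job is handed in when it is done.

Besides the shell and the picture viewer there is one more tool, called after ">>>" in YAML: its name, and indented under it one key for each argument. jog_arm: Moves the arm, as the interface text tells. Its arguments: {"type":"object","properties":{"series":{"type":"array","items":{"type":"array"}},"newtons":{"type":"number"}},"required":["series"]}

```bash
ls; mkdir -p pics
python3 - <<'E'
from plant import arm
import cv2
print(arm.get_obs())
for n in ("scene","top","wrist"):
    s=arm.snapshot(n); cv2.imwrite(f"pics/{n}0.png",s["frame"]); s.pop("frame"); print(n,s)
E
```

```text
pics
{'time_s': 0.0, 'qpos': array([-1.17467480e+00,  3.08974325e-01,  1.63524464e+00, -1.86631992e-06,
        1.19969098e+00, -6.97046334e-02]), 'joint_velocities': array([-3.01042732e-04, -8.35439223e-04,  4.71923686e-05,  8.25896445e-05,
        4.21518973e-04,  7.37000342e-04]), 'joint_efforts': array([ 4.03543208e-04, -4.15252697e+01, -2.76665336e+01,  6.40042413e-05,
        1.02490847e-02,  9.35893752e-06]), 'tcp_pos': array([ 0.28052589, -0.55800778,  0.40343805]), 'ee_rot': array([-1.14310344e-03,  9.72997417e-01,  2.30813095e-01, -1.89119432e-04]), 'contact_force': array([-0.6591949 ,  0.63153559, -0.11645181]), 'wrist_torque': array([ 0.0097272 ,  0.00387475, -0.02678078]), 'grasp_force': 0.0, 'width': 1.0007180218448621}
scene {'vertical_fov': 43.47125882505172, 'cx': 315.552437002775, 'cy': 204.22893182512036, 'rvec': array([ 2.14729898,  1.39034626, -0.47384377]), 'tvec': array([-0.26877217, -0.23985316,  1.82591252])}
top {'vertical_fov': 55.62218173283175, 'cx': 322.0381422888757, 'cy': 199.38371992538188, 'rvec': array([ 2.1764658 , -2.1615104 ,  0.15988732]), 'tvec': array([0.03589544, 0.48271392, 1.21298428])}
wrist {'vertical_fov': 61.323262044718156, 'cx': 318.07153695128926, 'cy': 199.84070414122755, 'T_tool_cam': array([[-6.54569402e-04, -9.54593218e-01, -2.97911666e-01,
         7.69724266e-02],
       [ 9.99999048e-01, -9.86818026e-04,  9.64853172e-04,
         1.94284316e-04],
       [-1.21502690e-03, -2.97910750e-01,  9.54592954e-01,
         3.06469969e-02],
       [ 0.00000000e+00,  0.00000000e+00,  0.00000000e+00,
         1.00000000e+00]])}
```

View pics/top0.png

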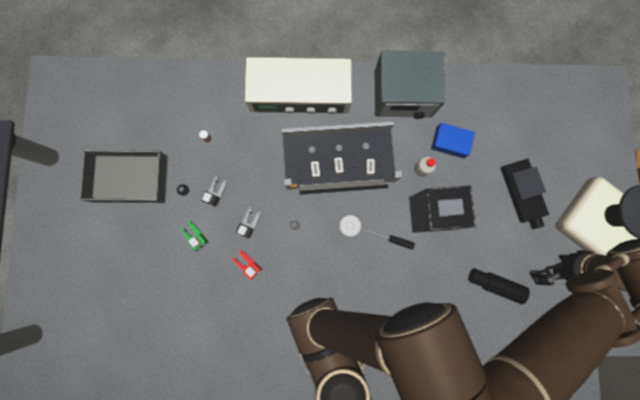

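View pics/scene0.png

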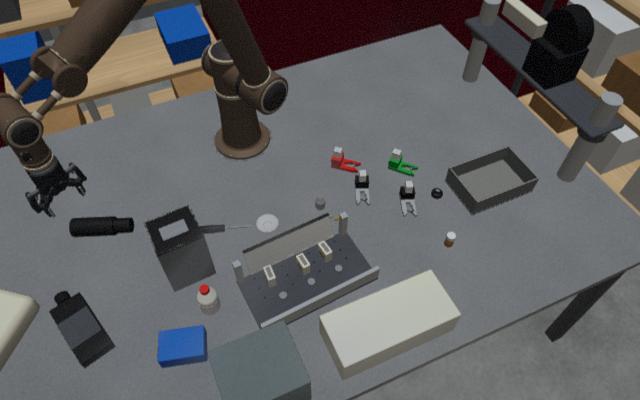

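Candidates: cartridges (ivory, on dock) top-view (315,168), (338,165), (370,166). Black/white pods are at (213,192) and (247,222); the green (194,236) and red (247,265) ones are decoys. Bin at (443,208), with the studs at (311,149), (338,148), (365,146).

```bash
cat > h.py <<'E'
import numpy as np, cv2
from scipy.spatial.transform import Rotation as R
from plant import arm
def cam(name):
    o=arm.get_obs(); s=arm.snapshot(name); f=200/np.tan(np.radians(s["vertical_fov"]/2))
    K=np.array([[f,0,s["cx"]],[0,f,s["cy"]],[0,0,1]])
    if name=="wrist":
        q=o["ee_rot"]; T=np.eye(4); T[:3,:3]=R.from_quat([q[1],q[2],q[3],q[0]]).as_matrix(); T[:3,3]=o["tcp_pos"]
        W=T@s["T_tool_cam"]; Rc=W[:3,:3]; c=W[:3,3]
    else:
        Rc=cv2.Rodrigues(s["rvec"])[0].T; c=-Rc@s["tvec"]
    return s["frame"],(K,Rc,c)
def ray(C,uv,z):
    K,Rc,c=C; uv=np.atleast_2d(uv).astype(float)
    d=(Rc@np.linalg.inv(K)@np.c_[uv,np.ones(len(uv))].T).T
    return c+d*((z-c[2])/d[:,2])[:,None]
def proj(C,P):
    K,Rc,c=C; p=(np.atleast_2d(P)-c)@Rc; p=p@K.T; return p[:,:2]/p[:,2:]
def blobs(m,amin,amax=1e9):
    out=[]
    for k in cv2.findContours(m.astype(np.uint8),cv2.RETR_EXTERNAL,cv2.CHAIN_APPROX_NONE)[0]:
        if amin<=cv2.contourArea(k)<=amax: out.append((cv2.contourArea(k),cv2.minAreaRect(k),k))
    return out
def pose():
    o=arm.get_obs(); q=o["ee_rot"]; return o["tcp_pos"],R.from_quat([q[1],q[2],q[3],q[0]]),o
E
python3 - <<'E'
from h import *
f,C=cam("top")
print("cam",C[2])
for n,p,z in [("cart",(315,168),.058),("cart",(338,165),.058),("cart",(370,166),.058),("stud",(311,149),.038),("stud",(338,148),.038),("stud",(365,146),.038),
 ("pod",(209,198),.074),("pod",(243,230),.074),("binslot",(452,207),.2),("post",(397,175),.107),("post",(294,184),.107),("obj",(294,225),.05),("dish",(350,226),.01),("drv",(400,242),.02),("reag",(427,165),.1),("tip",(455,140),.05),("box",(246,100),.1),("vial",(204,135),.05),("knob",(183,189),.03),("binc",(411,230),.2),("binc",(474,226),.2),("binc",(411,190),.2),("binc",(470,187),.2)]:
    print(n,ray(C,p,z)[0].round(3))
cv2.imwrite("pics/top_c.png",cv2.resize(f[110:280,160:490],None,fx=2.4,fy=2.4,interpolation=cv2.INTER_CUBIC))
E
```

```text
cam [0.3297839  0.06855683 1.26181402]
cart [0.581 0.063 0.058]
cart [ 0.592 -0.011  0.058]
cart [ 0.589 -0.115  0.058]
stud [0.649 0.077 0.038]
stud [ 0.653 -0.013  0.038]
stud [ 0.661 -0.102  0.038]
pod [0.478 0.395 0.074]
pod [0.379 0.286 0.074]
binslot [ 0.443 -0.326  0.2  ]
post [ 0.551 -0.192  0.107]
post [0.52  0.128 0.107]
obj [0.397 0.129 0.05 ]
dish [ 0.397 -0.054  0.01 ]
drv [ 0.345 -0.217  0.02 ]
reag [ 0.585 -0.289  0.1  ]
tip [ 0.682 -0.4    0.05 ]
box [0.79  0.284 0.1  ]
vial [0.688 0.426 0.05 ]
knob [0.513 0.492 0.03 ]
binc [ 0.377 -0.207  0.2  ]
binc [ 0.389 -0.387  0.2  ]
binc [ 0.49 -0.21  0.2 ]
binc [ 0.501 -0.38   0.2  ]
```

View pics/top_c.png

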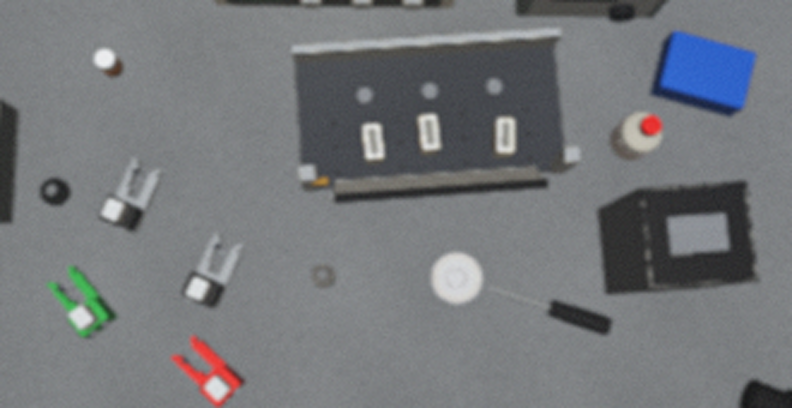

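The crop shows three ivory cartridges, two black/white pods, the studs, the door leaning out, and the bin slot with its long side sideways. I'm moving over the dock for a close view.

>>> jog_arm:
  series:
    - [0, [2.6, -1.65, -1], [0, 0, 0]]
    - [0, [2.6, -1.65, -1], [0, 0, 0]]
    - [0, [2.6, -1.65, -1], [0, 0, 0]]
    - [0, [2.6, -1.65, -1], [0, 0, 0]]
    - [0, [2.6, -1.65, -1], [0, 0, 0]]
    - [0, [2.6, -1.65, 0], [0, 0, 0]]
    - [0, [2.6, -1.65, 0], [0, 0, 0]]
    - [0, [2.6, -1.65, 0], [0, 0, 0]]

```text
time_s: 0.87
tcp_pos: [0.4077, -0.3457, 0.4549]
ee_rot: [0.0, 0.973, 0.231, 0.0]
contact_force: [0.2, 0.3, 0.5]
width: 1.002
grasp_force: 0.0
```

>>> jog_arm:
  series:
    - [0, [2.6, -1.65, 0], [0, 0, 0]]
    - [0, [2.6, -1.65, 0], [0, 0, 0]]
    - [0, [2.6, -1.65, 0], [0, 0, 0]]
    - [0, [2.6, -1.65, 0], [0, 0, 0]]
    - [0, [2.6, -1.65, 0], [0, 0, 0]]
    - [0, [2.6, -1.65, 0], [0, 0, 0]]
    - [0, [2.6, -1.65, 0], [0, 0, 0]]
    - [0, [2.6, -1.65, 0], [0, 0, 0]]

```text
time_s: 1.53
tcp_pos: [0.5342, -0.1342, 0.4546]
ee_rot: [-0.0, 0.973, 0.231, -0.0]
contact_force: [0.3, -0.5, 0.4]
width: 1.003
grasp_force: 0.0
```

>>> jog_arm:
  series:
    - [0, [2.6, -1.65, 0], [0, 0, 0]]
    - [0, [2.6, -1.65, 0], [0, 0, 0]]
    - [0, [2.6, -1.65, 0], [0, 0, 0]]
    - [0, [0, 0, 0], [0, 0, 5.7]]
    - [0, [0, 0, 0], [0, 0, 5.7]]
    - [0, [0, 0, 0], [0, 0, 5.7]]
    - [0, [0, 0, 0], [0, 0, 5.7]]
    - [0, [0, 0, 0], [0, 0, 0]]

```text
time_s: 2.2
tcp_pos: [0.5812, -0.0562, 0.4543]
ee_rot: [-0.0, 0.999, 0.033, -0.0]
contact_force: [-0.0, 0.1, -0.2]
width: 1.003
grasp_force: 0.0
```

```bash
cat >> h.py <<'E'
def rel(x,y,z,yaw):
    "shift in tool axes (cm) and turn (deg) from here to TCP x,y,z pointing down with tool x at yaw (deg); tilt too"
    p,r,o=pose()
    t=R.from_matrix(np.c_[[np.cos(np.radians(yaw)),np.sin(np.radians(yaw)),0],[np.sin(np.radians(yaw)),-np.cos(np.radians(yaw)),0],[0,0,-1]])
    print("now",p.round(4),"shift cm",(r.inv().apply(np.array([x,y,z])-p)*100).round(2),"turn",np.degrees((r.inv()*t).as_rotvec()).round(2),"t",round(o["time_s"],1))
E
python3 - <<'E'
from h import *
rel(.6,-.03,.42,3.8)
f,C=cam("wrist"); cv2.imwrite("pics/w1.png",f); np.savez("w1.npz",f=f,K=C[0],R=C[1],c=C[2])
E
```

```text
now [ 0.5812 -0.0562  0.4543] shift cm [ 2.05 -2.49  3.43] turn [-0.01  0.04  0.02] t 2.2
```

View pics/w1.png

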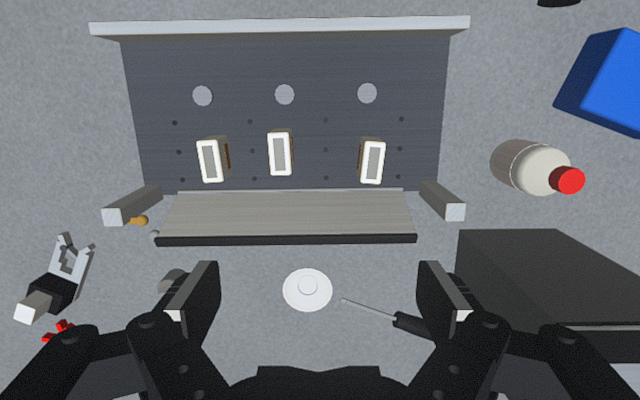

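View shows three cartridges with tops at (209,160), (279,154), (372,161) and stud heads at (202,96), (285,94), (367,93). The dock is clear.

```bash
cat >> h.py <<'E'
def carts(f,C,roi,z=.058,thr=205):
    g=f.min(2).copy(); m=np.zeros_like(g); x0,y0,x1,y1=roi; m[y0:y1,x0:x1]=(g[y0:y1,x0:x1]>thr)
    for a,r,k in blobs(m,150):
        P=ray(C,k[:,0,:],z)[:,:2]; q=cv2.minAreaRect((P*1000).astype(np.float32)); b=cv2.boxPoints(q)/1000
        e=b[1]-b[0]; e2=b[2]-b[1]; e=e if np.hypot(*e)>np.hypot(*e2) else e2
        yaw=np.degrees(np.arctan2(e[1],e[0])); yaw=(yaw+90)%180-90
        print("rect px",np.round(r[0]),"c",np.round(np.array(q[0])/1000,4),"size",np.round(q[1],1),"yaw",round(yaw,1))
def topc():
    f,C=cam("top"); return f,C
E
python3 - <<'E'
from h import *
d=np.load("w1.npz"); f=d["f"]; C=(d["K"],d["R"],d["c"])
for t in (190,205,220): carts(f,C,(150,110,430,195),thr=t)
g=f.mean(2); m=np.zeros_like(g); m[70:115,180:390]=g[70:115,180:390]>120
for a,r,k in blobs(m,100): print("stud",r[0],r[1],ray(C,r[0],.038).round(4))
f,C=cam("top"); # bin slot
m=np.zeros(f.shape[:2]); m[190:230,430:470]=f[190:230,430:470].mean(2)>90
for a,r,k in blobs(m,150):
    P=ray(C,k[:,0,:],.2)[:,:2]; print("slot",cv2.minAreaRect((P*1000).astype(np.float32)),r)
E
```

```text
rect px [373. 162.] c [ 0.5908 -0.1155] size [21.7 45.8] yaw -1.0
rect px [209. 161.] c [0.5803 0.0629] size [45.7 21.6] yaw 8.1
rect px [279. 154.] c [ 0.5935 -0.0128] size [45.6 21.7] yaw 6.0
rect px [373. 162.] c [ 0.5906 -0.1155] size [21.4 45.3] yaw -1.0
rect px [209. 161.] c [0.5802 0.063 ] size [45.2 21.1] yaw 8.1
rect px [279. 154.] c [ 0.5934 -0.0128] size [45.3 21.4] yaw 6.4
rect px [373. 162.] c [ 0.5905 -0.1156] size [20.9 44.9] yaw -0.7
rect px [209. 161.] c [0.5801 0.0632] size [44.9 20.7] yaw 8.2
rect px [279. 154.] c [ 0.5933 -0.0127] size [45. 21.] yaw 6.3
stud (202.00003051757812, 95.50001525878906) (20.50609588623047, 17.677669525146484) [[0.6486 0.0751 0.038 ]]
stud (284.2500305175781, 93.75000762939453) (19.798988342285156, 19.091880798339844) [[ 0.6563 -0.0144  0.038 ]]
stud (366.5, 92.5) (19.0, 19.0) [[ 0.6635 -0.1037  0.038 ]]
slot ((442.6902770996094, -321.59466552734375), (47.40547561645508, 71.14617919921875), 5.310377597808838) ((450.4342346191406, 206.87533569335938), (16.592540740966797, 24.757951736450195), 83.9909896850586)
```

```bash
cat >> h.py <<'E'
def chain(*wps):
    "print shift (tool cm, before turn) and turn about tool z (deg) between waypoints x,y,z,yaw from the present pose"
    p,r,o=pose(); a=r.as_matrix()[:,0]; yaw=np.degrees(np.arctan2(a[1],a[0])); print("now",p.round(4),round(yaw,2),"t",round(o["time_s"],1))
    for w in wps:
        d=np.array(w[:3])-p; c,s=np.cos(np.radians(yaw)),np.sin(np.radians(yaw))
        t=np.array([d[0]*c+d[1]*s,d[0]*s-d[1]*c,-d[2]])*100
        print("shift",t.round(2),"len",round(np.linalg.norm(t),1),"turn",round(-(w[3]-yaw),2)); p=np.array(w[:3]); yaw=w[3]
E
python3 - <<'E'
from h import *
S=(.4427,-.3216)
chain((.5908,-.1155,.30,-.9),(.5908,-.1155,.213,-.9),(.5908,-.1155,.43,95.3),(*S,.43,95.3),(*S,.375,95.3))
E
```

```text
now [ 0.5812 -0.0564  0.4545] 4.04 t 2.3
shift [ 0.54  5.96 15.45] len 16.6 turn 4.94
shift [ 0.  -0.   8.7] len 8.7 turn -0.0
shift [  0.   -0.  -21.7] len 21.7 turn -96.2
shift [-19.15 -16.65  -0.  ] len 25.4 turn -0.0
shift [0.  0.  5.5] len 5.5 turn -0.0
```

>>> jog_arm:
  series:
    - [100, [0.09, 1.0, 2.6], [0, 0, 0]]
    - [100, [0.09, 1.0, 2.6], [0, 0, 0]]
    - [100, [0.09, 1.0, 2.6], [0, 0, 0]]
    - [100, [0.09, 1.0, 2.6], [0, 0, 0]]
    - [100, [0.09, 1.0, 2.6], [0, 0, 0]]
    - [100, [0.09, 0.95, 2.4], [0, 0, 0]]
    - [100, [0, 0, 0], [0, 0, 4.7]]
    - [100, [0, 0, 0], [0, 0, 0]]
  newtons: 40

```text
time_s: 2.97
tcp_pos: [0.5896, -0.1159, 0.2981]
ee_rot: [-0.001, 1.0, -0.007, -0.002]
contact_force: [-0.3, 0.8, -0.1]
width: 0.606
grasp_force: 0.0
```

Run:
```python
from h import *
rel(.5908,-.1155,.213,-.9); print(arm.get_obs()["width"])
f,C=cam("wrist"); carts(f,C,(0,0,640,400),thr=205); cv2.imwrite("pics/w2.png",f)
```

```text
now [ 0.5896 -0.1159  0.2981] shift cm [ 0.16 -0.03  8.51] turn [-0.07  0.28  0.05] t 3.0
0.6064000404685493
rect px [ 52. 231.] c [0.5806 0.0628] size [45.8 21.8] yaw 8.1
rect px [318. 212.] c [ 0.5908 -0.1157] size [21.7 45.6] yaw -1.3
rect px [161. 211.] c [ 0.5937 -0.013 ] size [45.7 21.7] yaw 6.3
rect px [609. 202.] c [ 0.5937 -0.3058] size [39.5 45.4] yaw -5.4
```

View pics/w2.png

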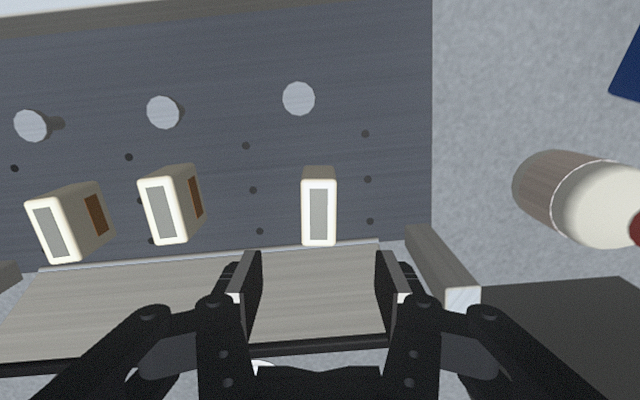

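Close view shows the cartridge top at (318,212), centred between the open fingers, with the other two at (161,211) and (52,231). I'll grasp it now.

>>> jog_arm:
  series:
    - [100, [0.16, 0, 2.5], [0, 0, 0]]
    - [100, [0, 0, 2.5], [0, 0, 0]]
    - [100, [0, 0, 2.0], [0, 0, 0]]
    - [100, [0, 0, 1.5], [0, 0, 0]]
    - [100, [0, 0, 0], [0, 0, 0]]
    - [200, [0, 0, 0], [0, 0, 0]]
    - [230, [0, 0, 0], [0, 0, 0]]
    - [230, [0, 0, 0], [0, 0, 0]]
  newtons: 40

```text
time_s: 3.68
tcp_pos: [0.5937, -0.1157, 0.2181]
ee_rot: [0.001, 1.0, -0.007, 0.002]
contact_force: [0.4, 0.7, -1.3]
width: 0.265
grasp_force: 40.4
```

>>> jog_arm:
  series:
    - [230, [0, 0, 0], [0, 0, 0]]
    - [230, [0, 0, 0], [0, 0, 0]]
    - [230, [0, 0, -3], [0, 0, 0]]
    - [230, [0, 0, -3.5], [0, 0, 0]]
    - [230, [0, 0, -3.5], [0, 0, 0]]
    - [230, [0, 0, -3.5], [0, 0, 0]]
    - [230, [0, 0, -3.5], [0, 0, 0]]
    - [230, [0, 0, -4.0], [0, 0, 0]]

```text
time_s: 4.35
tcp_pos: [0.5912, -0.1152, 0.4258]
ee_rot: [-0.0, 1.0, -0.007, -0.002]
contact_force: [1.5, 0.3, -1.9]
width: 0.266
grasp_force: 40.5
```

Run:
```python
from h import *
o=arm.get_obs(); print(o["width"],o["grasp_force"],o["contact_force"])
S=(.4427,-.3216)
chain((.5908,-.1155,.43,95.3),(*S,.43,95.3),(*S,.375,95.3))
```

```text
0.26643662481510083 40.451202392578125 [ 1.47132385  0.31450712 -1.91444925]
now [ 0.5912 -0.1152  0.4258] -0.8 t 4.3
shift [-0.04  0.03 -0.42] len 0.4 turn -96.1
shift [-19.15 -16.65  -0.  ] len 25.4 turn -0.0
shift [0.  0.  5.5] len 5.5 turn -0.0
```

>>> jog_arm:
  series:
    - [230, [0, 0, -0.5], [0, 0, -6.9]]
    - [230, [0, 0, 0], [0, 0, -6.9]]
    - [230, [0, 0, 0], [0, 0, -6.9]]
    - [230, [0, 0, 0], [0, 0, -6.9]]
    - [230, [0, 0, 0], [0, 0, -6.9]]
    - [230, [0, 0, 0], [0, 0, -6.9]]
    - [230, [0, 0, 0], [0, 0, -6.9]]
    - [230, [0, 0, 0], [0, 0, -6.9]]

```text
time_s: 5.02
tcp_pos: [0.5917, -0.1153, 0.4301]
ee_rot: [-0.001, 0.888, 0.46, -0.001]
contact_force: [-0.2, -0.9, -1.8]
width: 0.266
grasp_force: 40.5
```

>>> jog_arm:
  series:
    - [230, [0, 0, 0], [0, 0, -6.8]]
    - [230, [0, 0, 0], [0, 0, -6.8]]
    - [230, [0, 0, 0], [0, 0, -6.8]]
    - [230, [0, 0, 0], [0, 0, -6.8]]
    - [230, [0, 0, 0], [0, 0, -6.8]]
    - [230, [0, 0, 0], [0, 0, -6.8]]
    - [230, [0, 0, 0], [0, 0, 0]]
    - [230, [0, 0, 0], [0, 0, 0]]

```text
time_s: 5.68
tcp_pos: [0.5919, -0.1154, 0.4303]
ee_rot: [-0.0, 0.675, 0.737, -0.0]
contact_force: [-0.1, 0.3, -1.9]
width: 0.263
grasp_force: 40.5
```

>>> jog_arm:
  series:
    - [230, [-2.4, -2.08, 0], [0, 0, 0]]
    - [230, [-2.4, -2.08, 0], [0, 0, 0]]
    - [230, [-2.4, -2.08, 0], [0, 0, 0]]
    - [230, [-2.4, -2.08, 0], [0, 0, 0]]
    - [230, [-2.4, -2.08, 0], [0, 0, 0]]
    - [230, [-2.4, -2.08, 0], [0, 0, 0]]
    - [230, [-2.4, -2.08, 0], [0, 0, 0]]
    - [230, [-2.35, -2.09, 0], [0, 0, 0]]

```text
time_s: 6.35
tcp_pos: [0.4425, -0.3222, 0.4307]
ee_rot: [0.0, 0.675, 0.737, -0.0]
contact_force: [0.8, 0.2, -1.5]
width: 0.269
grasp_force: 40.5
```

Run:
```python
from h import *
S=(.4427,-.3216)
rel(*S,.375,95.3)
f,C=cam("wrist"); cv2.imwrite("pics/w3.png",f)
```

```text
now [ 0.4425 -0.3222  0.4307] shift cm [0.06 0.02 5.57] turn [-0.    0.   -0.27] t 6.3
```

View pics/w3.png

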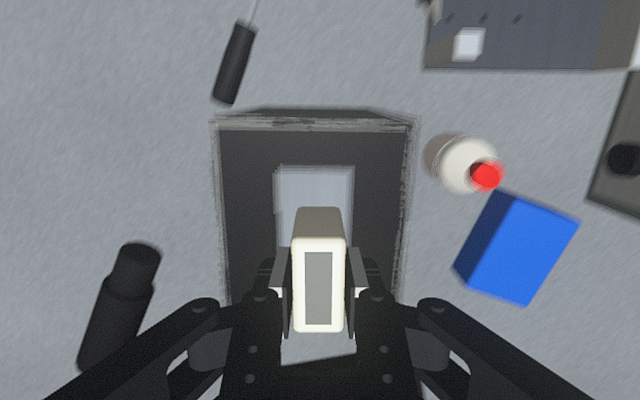

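The cartridge is held over the slot. The slot's far edge runs from (275,166) to (355,166) and the cartridge top is at (318,285).

Run:
```python
from h import *
f,C=cam("wrist")
g=f.mean(2)
print([ (v, [int(x) for x in np.where(np.abs(np.diff(g[v,230:400]))>25)[0]+230]) for v in (175,190,200)])
print("col315",[int(x) for x in np.where(np.abs(np.diff(g[110:205,315]))>25)[0]+110])
P=ray(C,[(275,175),(355,175),(315,166)],.2); print(P.round(4))
a=np.radians(95.3); u=np.array([np.cos(a),np.sin(a)]); v=np.array([np.sin(a),-np.cos(a)])
for p in P: d=p[:2]-[.4425,-.3222]; print("tool xy mm",round(d@u*1000,1),round(d@v*1000,1))
```

```text
[(175, [231, 285, 286, 360, 361]), (190, [232, 286, 287, 360, 361]), (200, [230, 232, 233, 286, 287, 359, 360])]
col315 [112, 154, 156]
[[ 0.4111 -0.3002  0.2   ]
 [ 0.4595 -0.296   0.2   ]
 [ 0.4348 -0.2926  0.2   ]]
tool xy mm 24.8 -29.2
tool xy mm 24.5 19.3
tool xy mm 30.2 -4.9
```

>>> jog_arm:
  series:
    - [230, [0.05, 0, 1.5], [0, 0, 0]]
    - [230, [0, 0, 1.5], [0, 0, 0]]
    - [230, [0, 0, 1.3], [0, 0, 0]]
    - [230, [0, 0, 1.2], [0, 0, 0]]
    - [230, [0, 0, 0], [0, 0, 0]]
    - [230, [0, 0, 0], [0, 0, 0]]

```text
time_s: 6.95
tcp_pos: [0.4436, -0.3201, 0.3747]
ee_rot: [-0.001, 0.675, 0.738, -0.0]
contact_force: [-1.0, -0.2, -2.1]
width: 0.267
grasp_force: 40.5
```

>>> jog_arm:
  series:
    - [120, [0, 0, 0], [0, 0, 0]]
    - [120, [0, 0, 0], [0, 0, 0]]
    - [120, [0, 0, 0], [0, 0, 0]]
    - [120, [0, 0, 0], [0, 0, 0]]
    - [120, [0, 0, 0], [0, 0, 0]]
    - [120, [0, 0, 0], [0, 0, 0]]
    - [120, [0, 0, -3], [0, 0, 0]]
    - [120, [0, 0, -3], [0, 0, 0]]

```text
time_s: 7.62
tcp_pos: [0.443, -0.3201, 0.4339]
ee_rot: [-0.003, 0.674, 0.738, -0.0]
contact_force: [1.1, -0.6, 0.6]
width: 0.527
grasp_force: 0.0
```

Run:
```python
from h import *
f,C=cam("wrist"); cv2.imwrite("pics/w4.png",f)
S=(.4427,-.3216)
chain((*S,.44,95.3),(.5935,-.01,.44,6.3),(.5935,-.013,.215,6.3))
f,C=cam("top"); carts(f,C,(290,140,390,185),thr=190)
```

```text
now [ 0.445  -0.3218  0.4428] 95.19 t 7.7
shift [ 0.04 -0.22  0.28] len 0.4 turn -0.11
shift [29.63 17.89 -0.  ] len 34.6 turn 89.0
shift [-0.03  0.3  22.5 ] len 22.5 turn -0.0
```

View pics/w4.png

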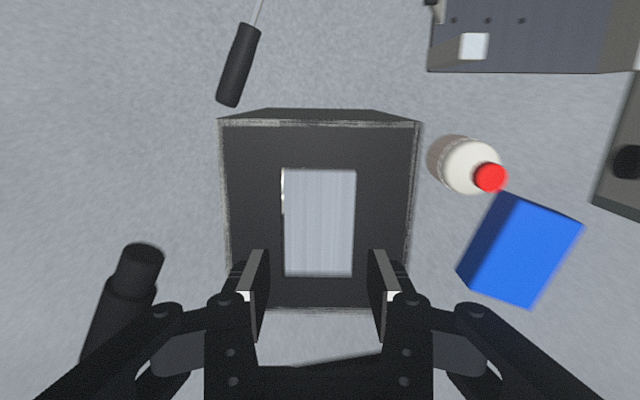

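The slot looks nearly shut with a thin light sliver at (283,190), probably the flap still swinging. I'm going to the middle cartridge and will recheck the flap on the next visit.

>>> jog_arm:
  series:
    - [120, [2.95, 1.77, 0], [0, 0, 0]]
    - [120, [2.95, 1.77, 0], [0, 0, 0]]
    - [120, [2.95, 1.77, 0], [0, 0, 0]]
    - [120, [2.95, 1.77, 0], [0, 0, 0]]
    - [120, [2.95, 1.77, 0], [0, 0, 0]]
    - [120, [2.95, 1.77, 0], [0, 0, 0]]
    - [120, [2.95, 1.77, 0], [0, 0, 0]]
    - [120, [2.95, 1.77, 0], [0, 0, 0]]

```text
time_s: 8.38
tcp_pos: [0.5637, -0.0713, 0.4353]
ee_rot: [-0.0, 0.674, 0.738, -0.0]
contact_force: [0.7, 0.5, 0.1]
width: 0.528
grasp_force: 0.0
```

>>> jog_arm:
  series:
    - [120, [2.95, 1.77, 0], [0, 0, 0]]
    - [120, [2.95, 1.77, 0], [0, 0, 0]]
    - [120, [0, 0, 0], [0, 0, 6.9]]
    - [120, [0, 0, 0], [0, 0, 6.9]]
    - [120, [0, 0, 0], [0, 0, 6.9]]
    - [120, [0, 0, 0], [0, 0, 6.9]]
    - [120, [0, 0, 0], [0, 0, 6.9]]
    - [120, [0, 0, 0], [0, 0, 6.9]]

```text
time_s: 9.05
tcp_pos: [0.5932, -0.0108, 0.435]
ee_rot: [-0.0, 0.893, 0.45, -0.0]
contact_force: [-0.0, 0.7, 0.3]
width: 0.528
grasp_force: 0.0
```

>>> jog_arm:
  series:
    - [120, [0, 0, 2.5], [0, 0, 6.9]]
    - [120, [0, 0, 2.5], [0, 0, 6.9]]
    - [120, [0, 0, 2.5], [0, 0, 6.9]]
    - [120, [0, 0, 2.5], [0, 0, 6.9]]
    - [120, [0, 0, 2.5], [0, 0, 6.8]]
    - [120, [0, 0, 0], [0, 0, 6.8]]
    - [120, [0, 0, 0], [0, 0, 6.8]]
    - [120, [0, 0, 0], [0, 0, 0]]

```text
time_s: 9.72
tcp_pos: [0.5929, -0.0109, 0.3092]
ee_rot: [-0.0, 0.999, 0.049, -0.001]
contact_force: [0.0, -0.4, 1.1]
width: 0.529
grasp_force: 0.0
```

Run:
```python
from h import *
f,C=cam("wrist"); carts(f,C,(0,0,640,400),thr=205)
chain((.5935,-.013,.215,6.3))
f,C=cam("top"); cv2.imwrite("pics/t2.png",f); print(f[195:220:3,430:470:3].min(2))
```

```text
rect px [339. 362.] c [ 0.4654 -0.04  ] size [11.1 43.3] yaw -74.3
rect px [615. 324.] c [ 0.5231 -0.2487] size [23.  23.5] yaw -84.5
rect px [ 33. 334.] c [0.468  0.2013] size [30.1 74.8] yaw -29.7
rect px [210. 216.] c [0.5806 0.063 ] size [46.  22.1] yaw 8.2
rect px [320. 208.] c [ 0.5936 -0.0123] size [46.1 21.8] yaw 6.5
rect px [326.   9.] c [ 0.7168 -0.0044] size [  9.3 364.6] yaw -84.4
now [ 0.5932 -0.011   0.3099] 5.92 t 9.8
shift [0.01 0.2  9.49] len 9.5 turn -0.38
[[ 51  49  47  48  50  49  44  49  50  45  44  49  45  46]
 [ 46  48  49  49  53  52  55  63  68  73  83  45  46  43]
 [ 50  51  54 131 142 145 144 144 143 144 144  65  47  47]
 [ 62  48  50 143 145 144 149 147 146 149 150  76  47  46]
 [ 67  46  45 128 143 147 144 145 142 146 145  91  44  43]
 [ 59  49  44 119 142 143 143 141 142 143 141 104  46  50]
 [ 65  48  43 108 142 144 145 143 141 137 134 106  47  46]
 [ 94  49  50  75  95  90  67  52  47  45  48  46  47  49]
 [ 55  48  51  48  51  50  52  47  48  46  48  44  45  48]]
```

>>> jog_arm:
  series:
    - [120, [0.03, 0.15, 2.5], [0, 0, 0]]
    - [120, [0, 0, 2.5], [0, 0, 0]]
    - [120, [0, 0, 2.5], [0, 0, 0]]
    - [120, [0, 0, 2.0], [0, 0, 0]]
    - [120, [0, 0, 0], [0, 0, 0]]
    - [200, [0, 0, 0], [0, 0, 0]]
    - [230, [0, 0, 0], [0, 0, 0]]
    - [230, [0, 0, 0], [0, 0, 0]]

```text
time_s: 10.48
tcp_pos: [0.5949, -0.0125, 0.2176]
ee_rot: [0.0, 0.999, 0.051, 0.002]
contact_force: [0.3, -0.3, -0.8]
width: 0.268
grasp_force: 43.8
```

>>> jog_arm:
  series:
    - [230, [0, 0, 0], [0, 0, 0]]
    - [230, [0, 0, -3], [0, 0, 0]]
    - [230, [0, 0, -3.5], [0, 0, 0]]
    - [230, [0, 0, -3.5], [0, 0, 0]]
    - [230, [0, 0, -3.5], [0, 0, 0]]
    - [230, [0, 0, -3.5], [0, 0, 0]]
    - [230, [0, 0, -4.5], [0, 0, 0]]
    - [230, [0, 0, 0], [0, 0, 0]]

```text
time_s: 11.15
tcp_pos: [0.5964, -0.0126, 0.4392]
ee_rot: [0.001, 0.999, 0.051, 0.01]
contact_force: [2.3, -0.4, 0.7]
width: 0.269
grasp_force: 43.9
```

>>> jog_arm:
  series:
    - [230, [0, 0, 0], [0, 0, -6.8]]
    - [230, [0, 0, 0], [0, 0, -6.8]]
    - [230, [0, 0, 0], [0, 0, -6.8]]
    - [230, [0, 0, 0], [0, 0, -6.8]]
    - [230, [0, 0, 0], [0, 0, -6.8]]
    - [230, [0, 0, 0], [0, 0, -6.8]]
    - [230, [0, 0, 0], [0, 0, -6.8]]
    - [230, [0, 0, 0], [0, 0, -6.8]]

```text
time_s: 11.82
tcp_pos: [0.5936, -0.0124, 0.4281]
ee_rot: [0.0, 0.864, 0.504, 0.001]
contact_force: [0.0, -1.3, -0.8]
width: 0.267
grasp_force: 43.8
```

>>> jog_arm:
  series:
    - [230, [0, 0, 0], [0, 0, -6.9]]
    - [230, [0, 0, 0], [0, 0, -6.9]]
    - [230, [0, 0, 0], [0, 0, -6.9]]
    - [230, [0, 0, 0], [0, 0, -6.9]]
    - [230, [0, 0, 0], [0, 0, -6.9]]
    - [230, [0, 0, 0], [0, 0, 0]]

```text
time_s: 12.32
tcp_pos: [0.5937, -0.0124, 0.4281]
ee_rot: [0.001, 0.677, 0.736, 0.0]
contact_force: [-0.4, 1.1, -1.6]
width: 0.268
grasp_force: 43.8
```

Run:
```python
from h import *
S=(.4427,-.3216)
chain((*S,.43,95.3),(*S,.374,95.3))
```

```text
now [ 0.5937 -0.0124  0.4281] 94.82 t 12.3
shift [-29.54 -17.64  -0.19] len 34.4 turn -0.48
shift [0.  0.  5.6] len 5.6 turn -0.0
```

>>> jog_arm:
  series:
    - [230, [-2.95, -1.76, 0], [0, 0, 0]]
    - [230, [-2.95, -1.76, 0], [0, 0, 0]]
    - [230, [-2.95, -1.76, 0], [0, 0, 0]]
    - [230, [-2.95, -1.76, 0], [0, 0, 0]]
    - [230, [-2.95, -1.76, 0], [0, 0, 0]]
    - [230, [-2.95, -1.76, 0], [0, 0, 0]]
    - [230, [-2.95, -1.76, 0], [0, 0, 0]]
    - [230, [-2.95, -1.76, 0], [0, 0, 0]]

```text
time_s: 12.98
tcp_pos: [0.4717, -0.2604, 0.428]
ee_rot: [0.001, 0.679, 0.734, 0.0]
contact_force: [0.9, -0.2, -0.9]
width: 0.267
grasp_force: 43.8
```

>>> jog_arm:
  series:
    - [230, [-2.95, -1.76, 0], [0, 0, 0]]
    - [230, [-2.95, -1.76, 0], [0, 0, 0]]
    - [230, [0, 0, 0], [0, 0, -0.5]]
    - [230, [0, 0, 0], [0, 0, 0]]
    - [230, [0, 0, 0], [0, 0, 0]]

```text
time_s: 13.4
tcp_pos: [0.4424, -0.3207, 0.4276]
ee_rot: [0.0, 0.675, 0.737, 0.0]
contact_force: [0.7, -0.6, -0.9]
width: 0.269
grasp_force: 43.8
```

Run:
```python
from h import *
S=(.4427,-.3216)
chain((*S,.374,95.3))
f,C=cam("wrist"); g=f.mean(2)
print([ (v, [int(x) for x in np.where(np.abs(np.diff(g[v,230:400]))>25)[0]+230]) for v in (175,190,200)])
print("col315",[int(x) for x in np.where(np.abs(np.diff(g[110:205,315]))>25)[0]+110])
cv2.imwrite("pics/w5.png",f)
```

```text
now [ 0.4424 -0.3207  0.4276] 95.03 t 13.4
shift [-0.09  0.03  5.36] len 5.4 turn -0.27
[(175, [277, 278, 279, 281, 282, 354, 355]), (190, [278, 279, 353, 354]), (200, [279, 280, 353, 354])]
col315 [116, 120, 166, 167, 168, 202]
```

Run:
```python
from h import *
for i in range(3):
    f,C=cam("wrist"); p,r,o=pose(); g=f.mean(2)
    e=[(v,[int(x) for x in np.where(np.abs(np.diff(g[v,260:380]))>25)[0]+260]) for v in (180,195)]
    a,b=e[0][1][0],e[0][1][-1]
    P=ray(C,[(a,180),(b,180),((a+b)/2,167)],.2)
    print(p.round(4),e,[int(x) for x in np.where(np.abs(np.diff(g[110:205,315]))>25)[0]+110],(r.inv().apply(P-p)*1000).round(1)[:,:2].tolist())
    m=(f.min(2)>205).astype(np.uint8)
    for A,rr,k in blobs(m,400):
        if 250<rr[0][0]<380 and rr[0][1]<340: P=ray(C,rr[0],.428-.2148+.058);print("cart",(r.inv().apply(P-p)*1000).round(1))
```

```text
[ 0.4429 -0.3199  0.4274] [(180, [277, 278, 281, 353, 354]), (195, [278, 279, 281, 352, 353])] [119, 121, 168, 169, 202] [[26.9, -24.0], [26.8, 22.2], [34.8, -0.9]]
cart [[  0.5   0.4 156.2]]
[ 0.443  -0.3197  0.4274] [(180, [276, 277, 278, 280, 281, 353, 354]), (195, [276, 277, 278, 281, 352, 353])] [169, 202] [[27.1, -24.5], [27.0, 22.3], [34.9, -1.1]]
cart [[  0.7   0.5 156.2]]
[ 0.4431 -0.3197  0.4274] [(180, [276, 277, 278, 280, 281, 353, 354]), (195, [276, 277, 278, 280, 281, 352, 353])] [169, 170, 202] [[27.2, -24.5], [27.1, 22.3], [35.1, -1.1]]
cart [[  0.9   0.6 156.2]]
```

>>> jog_arm:
  series:
    - [230, [-0.15, -0.1, 1.5], [0, 0, 0]]
    - [230, [0, 0, 1.5], [0, 0, 0]]
    - [230, [0, 0, 1.2], [0, 0, 0]]
    - [230, [0, 0, 1.1], [0, 0, 0]]
    - [230, [0, 0, 0], [0, 0, 0]]
    - [120, [0, 0, 0], [0, 0, 0]]
    - [120, [0, 0, 0], [0, 0, 0]]
    - [120, [0, 0, 0], [0, 0, 0]]

```text
time_s: 14.27
tcp_pos: [0.4422, -0.3227, 0.3756]
ee_rot: [0.001, 0.674, 0.738, 0.0]
contact_force: [0.2, -0.4, -0.3]
width: 0.528
grasp_force: 0.0
```

>>> jog_arm:
  series:
    - [120, [0, 0, 0], [0, 0, 0]]
    - [120, [0, 0, 0], [0, 0, 0]]
    - [120, [0, 0, -3], [0, 0, 0]]
    - [120, [0, 0, -3], [0, 0, 0]]
    - [120, [0, 0, 0], [0, 0, 0]]
    - [120, [0, 0, 0], [0, 0, 0]]
    - [120, [0, 0, 0], [0, 0, 0]]

```text
time_s: 14.85
tcp_pos: [0.4415, -0.3223, 0.4345]
ee_rot: [0.0, 0.674, 0.738, 0.0]
contact_force: [-0.4, 0.8, -0.7]
width: 0.526
grasp_force: 0.0
```

Run:
```python
from h import *
f,C=cam("wrist"); cv2.imwrite("pics/w6.png",cv2.resize(f[80:300,200:440],None,fx=2,fy=2))
S=(.4427,-.3216)
chain((.5805,.063,.435,8.2),(.5805,.063,.215,8.2))
```

```text
now [ 0.4412 -0.3221  0.4335] 95.18 t 14.9
shift [37.1  17.35 -0.15] len 41.0 turn 86.98
shift [ 0.  0. 22.] len 22.0 turn -0.0
```

View pics/w6.png

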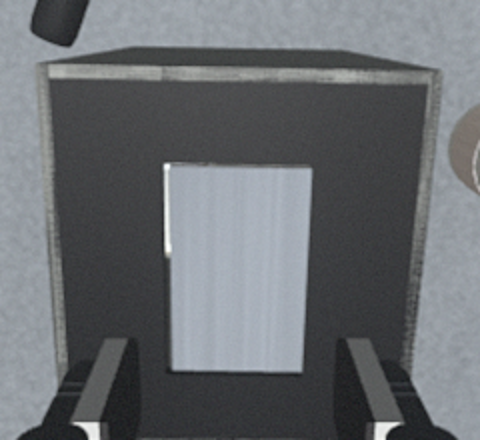

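The cartridge went through and the flap sits flush; the slit at (165,210) is only the clearance gap. On to the third cartridge.

>>> jog_arm:
  series:
    - [120, [3.09, 1.45, 0], [0, 0, 0]]
    - [120, [3.09, 1.45, 0], [0, 0, 0]]
    - [120, [3.09, 1.45, 0], [0, 0, 0]]
    - [120, [3.09, 1.45, 0], [0, 0, 0]]
    - [120, [3.09, 1.45, 0], [0, 0, 0]]
    - [120, [3.09, 1.45, 0], [0, 0, 0]]
    - [120, [3.09, 1.45, 0], [0, 0, 0]]
    - [120, [3.09, 1.45, 0], [0, 0, 0]]

```text
time_s: 15.57
tcp_pos: [0.5345, -0.064, 0.4326]
ee_rot: [-0.001, 0.674, 0.738, -0.001]
contact_force: [0.7, 0.4, 0.2]
width: 0.53
grasp_force: 0.0
```

>>> jog_arm:
  series:
    - [120, [3.09, 1.45, 0], [0, 0, 0]]
    - [120, [3.09, 1.45, 0], [0, 0, 0]]
    - [120, [3.09, 1.45, 0], [0, 0, 0]]
    - [120, [3.09, 1.45, 0], [0, 0, 0]]
    - [120, [0, 0, 0], [0, 0, 6.7]]
    - [120, [0, 0, 0], [0, 0, 6.7]]
    - [120, [0, 0, 0], [0, 0, 6.7]]
    - [120, [0, 0, 0], [0, 0, 6.7]]

```text
time_s: 16.23
tcp_pos: [0.5809, 0.0631, 0.4321]
ee_rot: [-0.001, 0.829, 0.56, -0.002]
contact_force: [-0.2, -0.6, 1.6]
width: 0.531
grasp_force: 0.0
```

>>> jog_arm:
  series:
    - [120, [0, 0, 2], [0, 0, 6.7]]
    - [120, [0, 0, 2], [0, 0, 6.7]]
    - [120, [0, 0, 2], [0, 0, 6.7]]
    - [120, [0, 0, 2], [0, 0, 6.7]]
    - [120, [0, 0, 2], [0, 0, 6.7]]
    - [120, [0, 0, 2], [0, 0, 6.7]]
    - [120, [0, 0, 0], [0, 0, 6.7]]
    - [120, [0, 0, 0], [0, 0, 6.7]]

```text
time_s: 16.9
tcp_pos: [0.5795, 0.0625, 0.3102]
ee_rot: [-0.0, 0.992, 0.126, -0.004]
contact_force: [-0.2, -0.2, 0.2]
width: 0.533
grasp_force: 0.0
```

>>> jog_arm:
  series:
    - [120, [0, 0, 0], [0, 0, 6.6]]
    - [120, [0, 0, 0], [0, 0, 0]]
    - [120, [0, 0, 0], [0, 0, 0]]

```text
time_s: 17.15
tcp_pos: [0.5807, 0.0626, 0.3129]
ee_rot: [-0.0, 0.997, 0.073, -0.001]
contact_force: [0.3, -0.7, 0.5]
width: 0.532
grasp_force: 0.0
```

Run:
```python
from h import *
f,C=cam("wrist"); carts(f,C,(0,0,640,300),thr=205)
chain((.5805,.063,.215,8.2))
```

```text
rect px [316. 208.] c [0.5806 0.0635] size [45.3 21.9] yaw 7.4
rect px [526.  11.] c [ 0.7211 -0.0421] size [  6.  137.5] yaw -85.8
now [0.5809 0.0626 0.3133] 8.34 t 17.2
shift [-0.03 -0.05  9.83] len 9.8 turn 0.14
```

>>> jog_arm:
  series:
    - [120, [0, -0.08, 2.5], [0, 0, 0]]
    - [120, [0, 0, 2.5], [0, 0, 0]]
    - [120, [0, 0, 2.5], [0, 0, 0]]
    - [120, [0, 0, 2.3], [0, 0, 0]]
    - [120, [0, 0, 0], [0, 0, 0]]
    - [200, [0, 0, 0], [0, 0, 0]]
    - [230, [0, 0, 0], [0, 0, 0]]
    - [230, [0, 0, 0], [0, 0, 0]]

```text
time_s: 17.87
tcp_pos: [0.5823, 0.0634, 0.2181]
ee_rot: [0.0, 0.997, 0.072, 0.002]
contact_force: [0.1, 0.4, -0.1]
width: 0.269
grasp_force: 44.9
```

>>> jog_arm:
  series:
    - [230, [0, 0, 0], [0, 0, 0]]
    - [230, [0, 0, -3], [0, 0, 0]]
    - [230, [0, 0, -3.5], [0, 0, 0]]
    - [230, [0, 0, -3.5], [0, 0, 0]]
    - [230, [0, 0, -3.5], [0, 0, 0]]
    - [230, [0, 0, -3.5], [0, 0, 0]]
    - [230, [0, 0, -4], [0, 0, 0]]
    - [230, [0, 0, 0], [0, 0, 0]]

```text
time_s: 18.53
tcp_pos: [0.5839, 0.0636, 0.4379]
ee_rot: [0.0, 0.997, 0.072, 0.01]
contact_force: [2.4, -0.1, 0.2]
width: 0.268
grasp_force: 45.1
```

>>> jog_arm:
  series:
    - [230, [0, 0, 0], [0, 0, -6.7]]
    - [230, [0, 0, 0], [0, 0, -6.7]]
    - [230, [0, 0, 0], [0, 0, -6.7]]
    - [230, [0, 0, 0], [0, 0, -6.7]]
    - [230, [0, 0, 0], [0, 0, -6.7]]
    - [230, [0, 0, 0], [0, 0, -6.7]]
    - [230, [0, 0, 0], [0, 0, -6.7]]
    - [230, [0, 0, 0], [0, 0, -6.7]]

```text
time_s: 19.2
tcp_pos: [0.5811, 0.0634, 0.4273]
ee_rot: [0.0, 0.857, 0.516, 0.001]
contact_force: [-0.5, -0.3, -1.4]
width: 0.268
grasp_force: 45.0
```

>>> jog_arm:
  series:
    - [230, [0, 0, 0], [0, 0, -6.7]]
    - [230, [0, 0, 0], [0, 0, -6.7]]
    - [230, [0, 0, 0], [0, 0, -6.7]]
    - [230, [0, 0, 0], [0, 0, -6.7]]
    - [230, [0, 0, 0], [0, 0, -6.7]]
    - [230, [0, 0, 0], [0, 0, 0]]

```text
time_s: 19.7
tcp_pos: [0.5811, 0.0634, 0.4272]
ee_rot: [0.001, 0.673, 0.74, 0.001]
contact_force: [0.8, -0.3, -1.1]
width: 0.267
grasp_force: 45.0
```

Run:
```python
from h import *
S=(.4427,-.3216)
chain((*S,.43,95.3),(*S,.374,95.3))
```

```text
now [0.5811 0.0634 0.4272] 95.41 t 19.7
shift [-37.03 -17.41  -0.28] len 40.9 turn 0.11
shift [0.  0.  5.6] len 5.6 turn -0.0
```

>>> jog_arm:
  series:
    - [230, [-3.09, -1.45, 0], [0, 0, 0]]
    - [230, [-3.09, -1.45, 0], [0, 0, 0]]
    - [230, [-3.09, -1.45, 0], [0, 0, 0]]
    - [230, [-3.09, -1.45, 0], [0, 0, 0]]
    - [230, [-3.09, -1.45, 0], [0, 0, 0]]
    - [230, [-3.09, -1.45, 0], [0, 0, 0]]
    - [230, [-3.09, -1.45, 0], [0, 0, 0]]
    - [230, [-3.09, -1.45, 0], [0, 0, 0]]

```text
time_s: 20.37
tcp_pos: [0.4876, -0.1947, 0.4271]
ee_rot: [0.001, 0.675, 0.738, 0.0]
contact_force: [0.2, -0.6, -1.3]
width: 0.269
grasp_force: 45.0
```

>>> jog_arm:
  series:
    - [230, [-3.09, -1.45, 0], [0, 0, 0]]
    - [230, [-3.09, -1.45, 0], [0, 0, 0]]
    - [230, [-3.09, -1.45, 0], [0, 0, 0]]
    - [230, [-3.0, -1.45, 0], [0, 0, 0]]
    - [230, [0, 0, 0], [0, 0, 0]]
    - [230, [0, 0, 0], [0, 0, 0]]
    - [230, [0, 0, 0], [0, 0, 0]]

```text
time_s: 20.95
tcp_pos: [0.4419, -0.3208, 0.4266]
ee_rot: [0.0, 0.675, 0.738, 0.0]
contact_force: [0.3, 0.1, -1.4]
width: 0.269
grasp_force: 45.0
```

Run:
```python
from h import *
S=(.4427,-.3216)
for i in range(2):
    f,C=cam("wrist"); p,r,o=pose(); g=f.mean(2)
    e=[int(x) for x in np.where(np.abs(np.diff(g[180,260:380]))>25)[0]+260]
    a,b=e[0],e[-1]; c=[int(x) for x in np.where(np.abs(np.diff(g[110:205,315]))>25)[0]+110]
    P=ray(C,[(a,180),(b,180),((a+b)/2,c[-2] if len(c)>1 else 168)],.2)
    print(e,c,(r.inv().apply(P-p)*1000).round(1)[:,:2].tolist())
chain((*S,.374,95.3))
```

```text
[279, 280, 354, 355, 356] [116, 117, 123, 166, 168, 202] [[26.9, -22.8], [26.7, 23.3], [34.1, 0.3]]
[278, 279, 354, 355] [117, 118, 169, 202] [[27.2, -23.3], [27.1, 22.7], [33.8, -0.3]]
now [ 0.4424 -0.32    0.4265] 95.3 t 21.1
shift [-0.17  0.01  5.25] len 5.2 turn 0.0
```

>>> jog_arm:
  series:
    - [230, [-0.15, 0, 1.5], [0, 0, 0]]
    - [230, [0, 0, 1.5], [0, 0, 0]]
    - [230, [0, 0, 1.2], [0, 0, 0]]
    - [230, [0, 0, 1.0], [0, 0, 0]]
    - [230, [0, 0, 0], [0, 0, 0]]
    - [120, [0, 0, 0], [0, 0, 0]]
    - [120, [0, 0, 0], [0, 0, 0]]
    - [120, [0, 0, 0], [0, 0, 0]]

```text
time_s: 21.72
tcp_pos: [0.4428, -0.3227, 0.3756]
ee_rot: [0.001, 0.674, 0.739, 0.0]
contact_force: [-0.2, 0.7, -0.1]
width: 0.528
grasp_force: 0.0
```

>>> jog_arm:
  series:
    - [120, [0, 0, 0], [0, 0, 0]]
    - [120, [0, 0, 0], [0, 0, 0]]
    - [120, [0, 0, -3], [0, 0, 0]]
    - [120, [0, 0, -3], [0, 0, 0]]
    - [120, [0, 0, 0], [0, 0, 0]]
    - [120, [0, 0, 0], [0, 0, 0]]
    - [120, [0, 0, 0], [0, 0, 0]]
    - [120, [0, 0, 0], [0, 0, 0]]

```text
time_s: 22.38
tcp_pos: [0.4418, -0.3221, 0.4331]
ee_rot: [-0.001, 0.674, 0.739, -0.0]
contact_force: [-0.3, -0.5, -0.4]
width: 0.533
grasp_force: 0.0
```

Run:
```python
from h import *
f,C=cam("wrist"); cv2.imwrite("pics/w7.png",cv2.resize(f[80:300,200:440],None,fx=1.5,fy=1.5))
d=f.astype(int); g=cv2.imread("pics/w6.png"); print(np.abs(cv2.resize(g,(240,220)).astype(int)-f[80:300,200:440]).mean(2)[60:160,70:170].mean(), f[160:270:10,285:355:6].mean(2).astype(int))
chain((.43,.34,.43,150))
```

```text
5.8645 [[ 67  75  70  68  75  74  70  73  76  73  74  68]
 [200 173 170 170 178 176 169 181 178 180 173 175]
 [165 171 171 173 176 179 175 178 178 181 172 174]
 [175 168 171 176 179 176 170 181 177 181 173 178]
 [164 172 174 177 179 177 171 179 180 182 174 176]
 [172 172 176 174 178 178 172 174 181 183 171 178]
 [238 172 175 171 179 176 174 178 182 179 174 180]
 [114 173 179 171 182 180 171 177 182 178 174 179]
 [108 173 178 172 181 175 174 177 177 175 174 181]
 [ 96 173 176 172 178 178 175 177 180 175 175 171]
 [ 89 174 178 173 178 173 171 179 176 178 171 147]]
now [ 0.4418 -0.3221  0.4328] 95.28 t 22.4
shift [66.04  4.93  0.28] len 66.2 turn -54.72
```

Third cartridge went through and the flap is shut flush, so on to the pods.

>>> jog_arm:
  series:
    - [120, [3.3, 0.25, 0], [0, 0, 0]]
    - [120, [3.3, 0.25, 0], [0, 0, 0]]
    - [120, [3.3, 0.25, 0], [0, 0, 0]]
    - [120, [3.3, 0.25, 0], [0, 0, 0]]
    - [120, [3.3, 0.25, 0], [0, 0, 0]]
    - [120, [3.3, 0.25, 0], [0, 0, 0]]
    - [120, [3.3, 0.25, 0], [0, 0, 0]]
    - [120, [3.3, 0.25, 0], [0, 0, 0]]

```text
time_s: 23.1
tcp_pos: [0.437, -0.0562, 0.4331]
ee_rot: [-0.001, 0.674, 0.739, -0.0]
contact_force: [0.2, -0.2, 0.7]
width: 0.527
grasp_force: 0.0
```

>>> jog_arm:
  series:
    - [120, [3.3, 0.25, 0], [0, 0, 0]]
    - [120, [3.3, 0.25, 0], [0, 0, 0]]
    - [120, [3.3, 0.25, 0], [0, 0, 0]]
    - [120, [3.3, 0.25, 0], [0, 0, 0]]
    - [120, [3.3, 0.25, 0], [0, 0, 0]]
    - [120, [3.3, 0.25, 0], [0, 0, 0]]
    - [120, [3.3, 0.25, 0], [0, 0, 0]]
    - [120, [3.3, 0.25, 0], [0, 0, 0]]

```text
time_s: 23.77
tcp_pos: [0.4326, 0.2085, 0.4331]
ee_rot: [-0.0, 0.674, 0.739, -0.001]
contact_force: [-0.1, 0.1, -1.1]
width: 0.53
grasp_force: 0.0
```

>>> jog_arm:
  series:
    - [120, [3.3, 0.25, 0], [0, 0, 0]]
    - [120, [3.3, 0.25, 0], [0, 0, 0]]
    - [120, [3.3, 0.25, 0], [0, 0, 0]]
    - [120, [3.3, 0.25, 0], [0, 0, 0]]
    - [120, [0, 0, 0], [0, 0, -6.8]]
    - [120, [0, 0, 0], [0, 0, -6.8]]
    - [120, [0, 0, 0], [0, 0, -6.8]]
    - [120, [0, 0, 0], [0, 0, -6.8]]

```text
time_s: 24.43
tcp_pos: [0.4307, 0.3396, 0.4326]
ee_rot: [-0.001, 0.478, 0.878, -0.001]
contact_force: [-0.1, 0.2, -0.1]
width: 0.53
grasp_force: 0.0
```

>>> jog_arm:
  series:
    - [120, [0, 0, 0], [0, 0, -6.8]]
    - [120, [0, 0, 0], [0, 0, -6.8]]
    - [120, [0, 0, 0], [0, 0, -6.8]]
    - [120, [0, 0, 0], [0, 0, -6.8]]
    - [120, [0, 0, 0], [0, 0, 0]]
    - [120, [0, 0, 0], [0, 0, 0]]
    - [120, [0, 0, 0], [0, 0, 0]]
    - [120, [0, 0, 0], [0, 0, 0]]

```text
time_s: 25.1
tcp_pos: [0.4311, 0.3393, 0.4339]
ee_rot: [-0.0, 0.262, 0.965, -0.0]
contact_force: [-0.2, -0.7, -0.3]
width: 0.527
grasp_force: 0.0
```

Run:
```python
from h import *
chain((.43,.34,.43,150))
f,C=cam("wrist"); cv2.imwrite("pics/w8.png",f); np.savez("w8.npz",f=f,K=C[0],R=C[1],c=C[2])
```

```text
now [0.4311 0.3393 0.4339] 149.59 t 25.1
shift [0.13 0.   0.39] len 0.4 turn -0.41
```

View pics/w8.png

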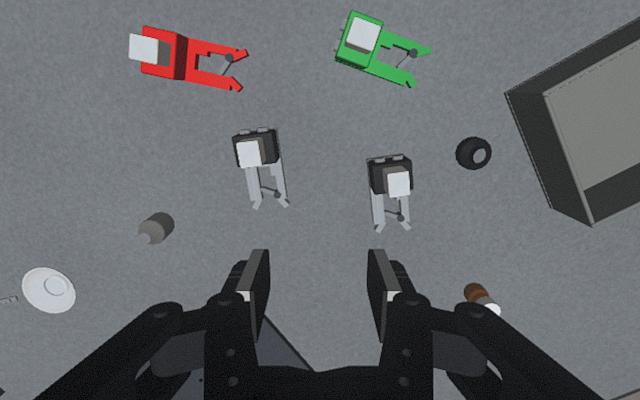

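View shows the black/white pods with grip tops at (249,155) and (400,184) and mouths at (272,205) and (393,229). Red and green are decoys, and nothing is near these two.

```bash
cat >> h.py <<'E'
def pods(f,C,tips,zoff=0.0,thr=195,roi=(100,120,520,220)):
    g=f.min(2); m=np.zeros_like(g); x0,y0,x1,y1=roi; m[y0:y1,x0:x1]=g[y0:y1,x0:x1]>thr
    for a,r,k in blobs(m,200):
        P=ray(C,k[:,0,:],.074+zoff)[:,:2]; q=cv2.minAreaRect((P*1000).astype(np.float32)); b=cv2.boxPoints(q)/1000
        e=b[1]-b[0]; c=np.array(q[0])/1000
        ang=np.degrees(np.arctan2(e[1],e[0]))
        print("block px",np.round(r[0]),"c",c.round(4),"size",np.round(q[1],1),"edge",round(ang%90,1))
        for t in tips:
            T=ray(C,t,.012+zoff)[0,:2]; d=T-c
            if np.hypot(*d)<.12: print("  tip",T.round(4),"len",round(np.hypot(*d)*1000,1),"yaw",round(np.degrees(np.arctan2(d[1],d[0])),1))
E
python3 - <<'E'
from h import *
d=np.load("w8.npz"); f=d["f"]; C=(d["K"],d["R"],d["c"])
for t in (190,210): pods(f,C,[(272,205),(393,229)],thr=t)
m=np.zeros(f.shape[:2]); 
for x0,x1,y0,y1 in ((225,300,120,215),(360,420,145,240)):
    crop=f[y0:y1,x0:x1]; print("")
cv2.imwrite("pics/w8c.png",cv2.resize(f[115:245,220:430],None,fx=3.7,fy=3.7,interpolation=cv2.INTER_CUBIC))
E
```

```text
block px [399. 184.] c [0.4821 0.4037] size [20.  24.1] edge 68.1
  tip [0.5524 0.3769] len 75.2 yaw -20.9
block px [248. 154.] c [0.38   0.2903] size [20.  24.2] edge 66.1
  tip [0.4491 0.2636] len 74.1 yaw -21.1
```

View pics/w8c.png

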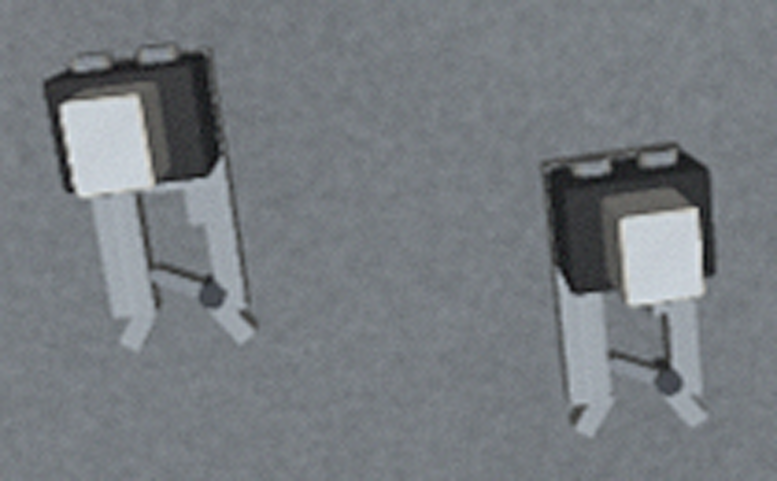

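Both pods are confirmed: white grip, black housing, aluminium hook, yaw about -22°. I'll take the nearer one first.

Run:
```python
from h import *
chain((.380,.2903,.30,157.2),(.380,.2903,.221,157.2))
```

```text
now [0.4311 0.3393 0.4341] 149.61 t 25.1
shift [ 1.93 -6.81 13.41] len 15.2 turn -7.59
shift [0.  0.  7.9] len 7.9 turn -0.0
```

>>> jog_arm:
  series:
    - [120, [0.32, -1.13, 2.2], [0, 0, 0]]
    - [120, [0.32, -1.13, 2.2], [0, 0, 0]]
    - [120, [0.32, -1.13, 2.2], [0, 0, 0]]
    - [120, [0.32, -1.13, 2.2], [0, 0, 0]]
    - [120, [0.32, -1.13, 2.2], [0, 0, 0]]
    - [120, [0.32, -1.13, 2.2], [0, 0, -3.8]]
    - [120, [0, 0, 0], [0, 0, -3.8]]
    - [120, [0, 0, 0], [0, 0, 0]]

```text
time_s: 25.82
tcp_pos: [0.3791, 0.2896, 0.3006]
ee_rot: [-0.002, 0.197, 0.98, -0.001]
contact_force: [1.1, 0.5, 0.9]
width: 0.531
grasp_force: 0.0
```

>>> jog_arm:
  series:
    - [120, [0, 0, 0], [0, 0, 0]]
    - [120, [0, 0, 0], [0, 0, 0]]

```text
time_s: 25.98
tcp_pos: [0.3812, 0.2911, 0.3034]
ee_rot: [0.001, 0.198, 0.98, 0.001]
contact_force: [0.6, 0.5, -0.4]
width: 0.53
grasp_force: 0.0
```

Run:
```python
from h import *
chain((.380,.2903,.221,157.2))
f,C=cam("wrist"); pods(f,C,[],roi=(150,60,500,330)); cv2.imwrite("pics/w9.png",f)
```

```text
now [0.3812 0.2911 0.3034] 157.19 t 26.0
shift [ 0.08 -0.12  8.24] len 8.2 turn -0.01
block px [315. 217.] c [0.3795 0.2904] size [19.8 24.3] edge 66.2
```

View pics/w9.png

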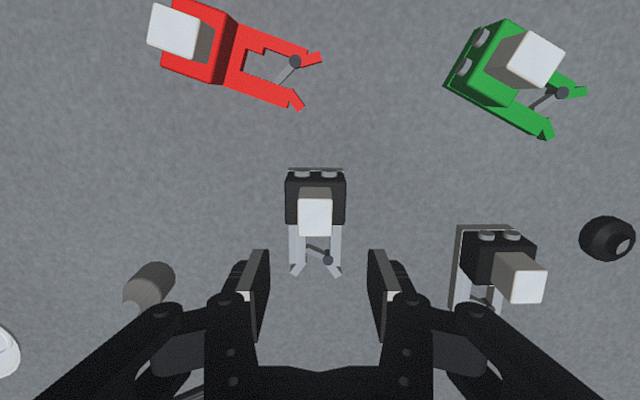

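The pod grip at (315,217) is centred between the fingers. I'll grasp and lift it.

>>> jog_arm:
  series:
    - [120, [0.1, -0.08, 2.2], [0, 0, 0.8]]
    - [120, [0, 0, 2.2], [0, 0, 0]]
    - [120, [0, 0, 2.0], [0, 0, 0]]
    - [120, [0, 0, 1.8], [0, 0, 0]]
    - [120, [0, 0, 0], [0, 0, 0]]
    - [200, [0, 0, 0], [0, 0, 0]]
    - [240, [0, 0, 0], [0, 0, 0]]
    - [240, [0, 0, 0], [0, 0, 0]]
  newtons: 80

```text
time_s: 26.7
tcp_pos: [0.3799, 0.2907, 0.2216]
ee_rot: [0.001, 0.204, 0.979, 0.001]
contact_force: [1.7, -0.2, -1.3]
width: 0.24
grasp_force: 78.6
```

>>> jog_arm:
  series:
    - [240, [0, 0, 0], [0, 0, 0]]
    - [240, [0, 0, 0], [0, 0, 0]]

```text
time_s: 26.87
tcp_pos: [0.3798, 0.2906, 0.2216]
ee_rot: [0.001, 0.204, 0.979, 0.001]
contact_force: [-0.2, -0.2, 1.4]
width: 0.243
grasp_force: 79.3
```

Run:
```python
from h import *
o=np.array([.6563,-.0144]); a=np.radians(4.76); ex=np.array([np.cos(a),np.sin(a)]); ey=np.array([-ex[1],ex[0]])
p,r,_=pose()
pre=o-.088*ex; Y=184.76
chain((*p[:2],.39,Y),(*pre,.39,Y),(*pre,.239,Y))
pre=o+.09*ey-.088*ex; print("stud3 pre",pre, "stud2 pre",o-.088*ex)
```

```text
now [0.3798 0.2906 0.2216] 156.48 t 26.9
shift [  0.     0.   -16.84] len 16.8 turn -28.28
shift [-16.22 -32.69  -0.  ] len 36.5 turn -0.0
shift [-0.   0.  15.1] len 15.1 turn -0.0
stud3 pre [0.56113512 0.06798716] stud2 pre [ 0.56860351 -0.02170243]
```

>>> jog_arm:
  series:
    - [240, [0, 0, -1.5], [0, 0, 0]]
    - [240, [0, 0, -3.0], [0, 0, 0]]
    - [240, [0, 0, -3.0], [0, 0, 0]]
    - [240, [0, 0, -3.2], [0, 0, 0]]
    - [240, [0, 0, -3.1], [0, 0, 0]]
    - [240, [0, 0, -3.0], [0, 0, 0]]
    - [240, [0, 0, 0], [0, 0, -5.7]]
    - [240, [0, 0, 0], [0, 0, -5.7]]

```text
time_s: 27.53
tcp_pos: [0.3796, 0.2905, 0.3911]
ee_rot: [0.002, 0.103, 0.995, 0.002]
contact_force: [-0.7, -0.4, -4.9]
width: 0.24
grasp_force: 79.2
```

>>> jog_arm:
  series:
    - [240, [0, 0, 0], [0, 0, -5.7]]
    - [240, [0, 0, 0], [0, 0, -5.6]]
    - [240, [0, 0, 0], [0, 0, -5.6]]
    - [240, [-1.35, -2.72, 0], [0, 0, 0]]
    - [240, [-1.35, -2.72, 0], [0, 0, 0]]
    - [240, [-1.35, -2.72, 0], [0, 0, 0]]
    - [240, [-1.35, -2.72, 0], [0, 0, 0]]
    - [240, [-1.35, -2.72, 0], [0, 0, 0]]

```text
time_s: 28.2
tcp_pos: [0.4575, 0.1589, 0.3877]
ee_rot: [-0.001, -0.042, 0.999, -0.0]
contact_force: [0.9, 0.4, -4.8]
width: 0.239
grasp_force: 79.7
```

>>> jog_arm:
  series:
    - [240, [-1.35, -2.72, 0], [0, 0, 0]]
    - [240, [-1.35, -2.72, 0], [0, 0, 0]]
    - [240, [-1.35, -2.72, 0], [0, 0, 0]]
    - [240, [-1.35, -2.72, 0], [0, 0, 0]]
    - [240, [-1.35, -2.72, 0], [0, 0, 0]]
    - [240, [-1.35, -2.72, 0], [0, 0, 0]]
    - [240, [-1.35, -2.72, 0], [0, 0, 0]]
    - [240, [0, 0, 0], [0, 0, 0]]

```text
time_s: 28.87
tcp_pos: [0.5698, -0.026, 0.3881]
ee_rot: [0.001, -0.04, 0.999, -0.002]
contact_force: [1.3, 0.3, -3.7]
width: 0.242
grasp_force: 80.2
```

>>> jog_arm:
  series:
    - [240, [0, 0, 0], [0, 0, 0]]
    - [240, [0, 0, 0], [0, 0, 0]]
    - [240, [0, 0, 0], [0, 0, 0]]

```text
time_s: 29.12
tcp_pos: [0.5669, -0.0208, 0.3876]
ee_rot: [-0.001, -0.042, 0.999, 0.0]
contact_force: [0.3, 0.7, -4.6]
width: 0.239
grasp_force: 80.1
```

Run:
```python
from h import *
chain((.5686,-.0217,.239,184.76))
f,C=cam("wrist"); cv2.imwrite("pics/w10.png",f)
p,r,_=pose(); pods(f,C,[],zoff=p[2]-.2216,roi=(250,200,400,360)); print(p)
f,C=cam("top"); cv2.imwrite("pics/t3.png",cv2.resize(f[100:260,230:440],None,fx=3.5,fy=3.5))
```

```text
now [ 0.5669 -0.0208  0.3876] -175.18 t 29.1
shift [-0.16 -0.1  14.86] len 14.9 turn -359.94
block px [315. 303.] c [ 0.572  -0.0219] size [37.2 23.4] edge 4.0
[ 0.56704711 -0.02063983  0.38779157]
```

View pics/w10.png

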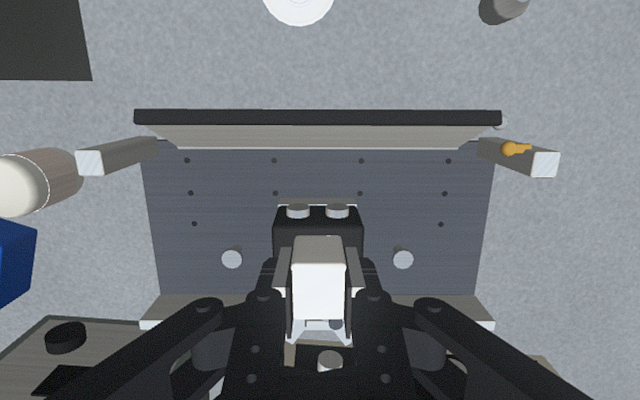

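The pod is held over stud 2's approach. Studs 1 and 3 show at (232,259) and (402,259), stud 2 at (330,357). I'll remeasure the studs before the descent.

Run:
```python
from h import *
f,C=cam("wrist"); p,r,_=pose(); g=f.mean(2)
for x0,x1,y0,y1 in ((215,250,240,280),(385,420,240,280),(310,350,340,375)):
    m=np.zeros_like(g); m[y0:y1,x0:x1]=g[y0:y1,x0:x1]>130
    for a,q,k in blobs(m,80): 
        P=ray(C,q[0],.038)[0]; print(np.round(q[0],1),np.round(q[1],1),P.round(4),(r.inv().apply(P-p)*1000).round(1))
chain((.5686,-.0217,.239,184.76))
```

```text
[231.3 257.8] [19.8 17.7] [ 0.6627 -0.1041  0.038 ] [-88.2 -91.3 350.1]
[403.  258.5] [17.7 19.1] [0.6484 0.0757 0.038 ] [-89.1  89.  350.2]
now [ 0.5673 -0.0206  0.3882] -175.13 t 29.3
shift [-0.12 -0.12 14.92] len 14.9 turn -359.89
```

>>> jog_arm:
  series:
    - [240, [0, -0.12, 3.0], [0, 0, 0]]
    - [240, [0, 0, 3.0], [0, 0, 0]]
    - [240, [0, 0, 3.0], [0, 0, 0]]
    - [240, [0, 0, 2.5], [0, 0, 0]]
    - [240, [0, 0, 2.0], [0, 0, 0]]
    - [240, [0, 0, 1.5], [0, 0, 0]]
    - [240, [0, 0, 0], [0, 0, 0]]
    - [240, [0, 0, 0], [0, 0, 0]]

```text
time_s: 29.93
tcp_pos: [0.5676, -0.0222, 0.2379]
ee_rot: [-0.001, -0.042, 0.999, 0.0]
contact_force: [-0.2, -0.3, -5.0]
width: 0.239
grasp_force: 80.1
```

>>> jog_arm:
  series:
    - [240, [0, 0, 0], [0, 0, 0]]
    - [240, [0, 0, 0], [0, 0, 0]]

```text
time_s: 30.1
tcp_pos: [0.5688, -0.0226, 0.24]
ee_rot: [0.001, -0.042, 0.999, -0.0]
contact_force: [0.5, -0.8, -5.0]
width: 0.244
grasp_force: 80.2
```

Run:
```python
from h import *
chain((.5686,-.0217,.2375,184.7)); o=arm.get_obs(); print(o["contact_force"],o["width"])
f,C=cam("scene"); cv2.imwrite("pics/s1.png",cv2.resize(f[180:340,220:400],None,fx=3.3,fy=3.3,interpolation=cv2.INTER_CUBIC))
```

```text
now [ 0.5688 -0.0226  0.24  ] -175.19 t 30.1
shift [0.01 0.09 0.25] len 0.3 turn -359.89
[ 0.50258712 -0.76293842 -5.04767184] 0.24446102304529238
```

View pics/s1.png

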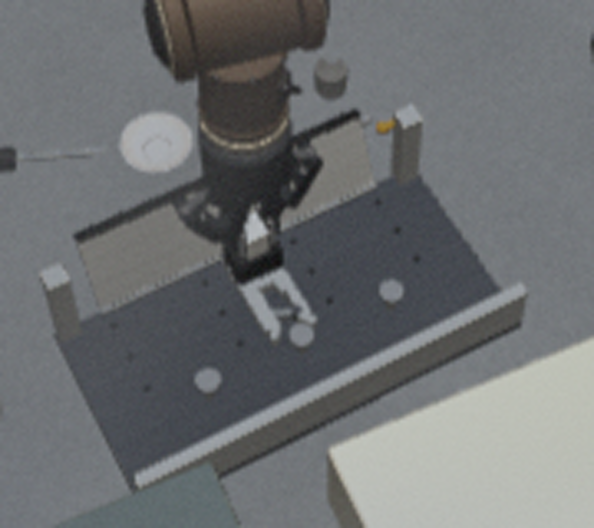

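>>> jog_arm:
  series:
    - [240, [0, 0.05, 0.2], [0, 0, 0]]
    - [240, [-1, 0, 0], [0, 0, 0]]
    - [240, [-1, 0, 0], [0, 0, 0]]
    - [240, [-0.5, 0, 0], [0, 0, 0]]
    - [240, [-0.5, 0, 0], [0, 0, 0]]
    - [240, [-0.5, 0, 0], [0, 0, 0]]
    - [240, [-0.5, 0, 0], [0, 0, 0]]
    - [240, [0, 0, 0], [0, 0, 0]]

```text
time_s: 30.82
tcp_pos: [0.6069, -0.018, 0.235]
ee_rot: [-0.003, -0.042, 0.999, 0.001]
contact_force: [-3.7, 2.8, -4.1]
width: 0.241
grasp_force: 80.0
```

>>> jog_arm:
  series:
    - [240, [-0.4, 0, 0], [0, 0, 0]]
    - [240, [-0.4, 0, 0], [0, 0, 0]]
    - [240, [-0.3, 0, 0], [0, 0, 0]]
    - [240, [0, 0, 0], [0, 0, 0]]
    - [240, [0, 0, 0], [0, 0, 0]]

```text
time_s: 31.23
tcp_pos: [0.62, -0.0184, 0.2371]
ee_rot: [0.002, -0.042, 0.999, -0.001]
contact_force: [-0.3, -0.7, -4.4]
width: 0.24
grasp_force: 80.2
```

Run:
```python
from h import *
p,r,o=pose(); print(o["contact_force"]); d=r.inv().apply(np.array([.6556,-.0142,.012])-p)*1000; print(p,d, "stud at pod x",-d[0]-25)
```

```text
[-0.29590361 -0.70230106 -4.43200218]
[ 0.62003528 -0.01840452  0.23705133] [-35.06289152   1.51891876 225.16420051] stud at pod x 10.062891517386163
```

>>> jog_arm:
  series:
    - [240, [-0.3, 0, 0.1], [0, 0, 0]]
    - [240, [-0.2, 0, 0.15], [0, 0, 0]]
    - [240, [0, 0, 0.1], [0, 0, 0]]
    - [240, [0, 0, 0], [0, 0, 0]]
    - [240, [0, 0, 0], [0, 0, 0]]

```text
time_s: 31.65
tcp_pos: [0.6245, -0.0179, 0.2338]
ee_rot: [0.001, -0.042, 0.999, -0.0]
contact_force: [1.5, -2.1, -0.5]
width: 0.238
grasp_force: 80.6
```

>>> jog_arm:
  series:
    - [240, [0.5, 0, 0], [0, 0, 0]]
    - [240, [0.5, 0, 0], [0, 0, 0]]
    - [240, [0.5, 0, 0], [0, 0, 0]]
    - [240, [0.4, 0, 0], [0, 0, 0]]
    - [240, [0, 0, 0], [0, 0, 0]]

```text
time_s: 32.07
tcp_pos: [0.6056, -0.0193, 0.2339]
ee_rot: [0.003, -0.042, 0.999, -0.0]
contact_force: [5.0, 0.5, -2.6]
width: 0.241
grasp_force: 80.4
```

Run:
```python
from h import *
p,r,o=pose(); print(o["contact_force"]); d=r.inv().apply(np.array([.6556,-.0142,.012])-p)*1000; print(p,d, "stud at pod x",-d[0]-25)
```

```text
[ 4.99956232  0.48419785 -2.64820373]
[ 0.60562944 -0.01930453  0.23386757] [-48.72456429   1.1306265  222.20029664] stud at pod x 23.72456428565293
```

The pull-back meets 5 N at x≈23, so the latch holds. I'll push it home, release and rise.

>>> jog_arm:
  series:
    - [240, [-0.6, 0, 0], [0, 0, 0]]
    - [240, [-0.6, 0, 0], [0, 0, 0]]
    - [240, [-0.4, 0, 0], [0, 0, 0]]
    - [240, [0, 0, 0], [0, 0, 0]]
    - [120, [0, 0, 0], [0, 0, 0]]
    - [120, [0, 0, 0], [0, 0, 0]]
    - [120, [0, 0, 0], [0, 0, 0]]
    - [120, [0, 0, 0], [0, 0, 0]]

```text
time_s: 32.73
tcp_pos: [0.6204, -0.0177, 0.2325]
ee_rot: [-0.001, -0.042, 0.999, 0.0]
contact_force: [1.0, 0.8, -0.7]
width: 0.527
grasp_force: 0.0
```

>>> jog_arm:
  series:
    - [120, [0, 0, -2], [0, 0, 0]]
    - [120, [0, 0, -3], [0, 0, 0]]
    - [120, [0, 0, -3.5], [0, 0, 0]]
    - [120, [0, 0, -3.5], [0, 0, 0]]
    - [120, [0, 0, -3.5], [0, 0, 0]]
    - [120, [0, 0, -3.5], [0, 0, 0]]
    - [120, [0, 0, 0], [0, 0, 0]]
    - [120, [0, 0, 0], [0, 0, 0]]

```text
time_s: 33.4
tcp_pos: [0.6216, -0.0178, 0.4264]
ee_rot: [0.003, -0.042, 0.999, -0.0]
contact_force: [0.4, -0.2, -0.6]
width: 0.531
grasp_force: 0.0
```

Run:
```python
from h import *
f,C=cam("wrist"); cv2.imwrite("pics/w11.png",cv2.resize(f[100:380,180:460],None,fx=2,fy=2))
cv2.imwrite("pics/w11f.png",f); pods(f,C,[],zoff=.012,roi=(200,150,440,340))
chain((.482,.404,.42,158.5),(.482,.404,.30,158.5))
f,C=cam("top"); m=(f.min(2)>170).astype(np.uint8)
for a,r,k in blobs(m,20): 
    if r[0][0]<300 and r[0][1]>150: print("top white",np.round(r[0]),ray(C,r[0],.074).round(4))
```

```text
block px [327. 334.] c [0.7994 0.0063] size [ 14.6 113.3] edge 4.8
block px [413. 257.] c [0.6985 0.085 ] size [ 9.1 53.6] edge 4.8
block px [318. 256.] c [ 0.7055 -0.0115] size [ 9.  98.1] edge 4.8
block px [225. 256.] c [ 0.7134 -0.106 ] size [ 9.1 51.7] edge 4.8
block px [318. 190.] c [ 0.6368 -0.0172] size [65.6 35.2] edge 4.8
now [ 0.6207 -0.0177  0.4236] -175.2 t 33.5
shift [10.3  43.19  0.36] len 44.4 turn -333.7
shift [ 0.  0. 12.] len 12.0 turn -0.0
top white [250. 272.] [[0.2519 0.2604 0.074 ]]
top white [193. 242.] [[0.3417 0.4375 0.074 ]]
top white [206. 197.] [[0.4817 0.4034 0.074 ]]
top white [221. 189.] [[0.5085 0.358  0.074 ]]
```

View pics/w11.png

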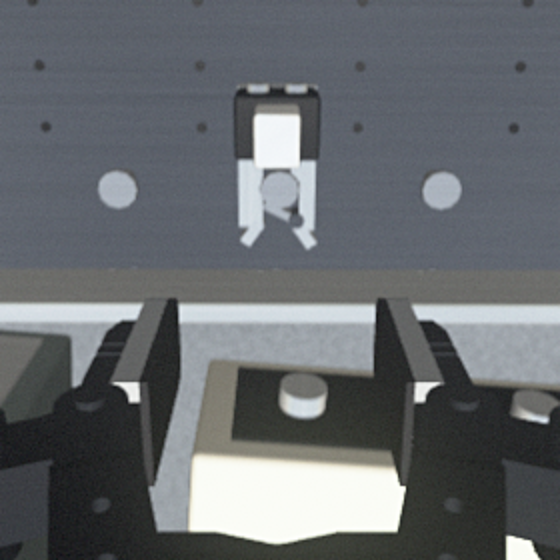

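The wrist crop shows the pod on stud 2: head at (279,190) in the throat and the pawl lying shut across it at (285,212). Now the second pod, for stud 3.

>>> jog_arm:
  series:
    - [120, [0.79, 3.32, 0], [0, 0, 0]]
    - [120, [0.79, 3.32, 0], [0, 0, 0]]
    - [120, [0.79, 3.32, 0], [0, 0, 0]]
    - [120, [0.79, 3.32, 0], [0, 0, 0]]
    - [120, [0.79, 3.32, 0], [0, 0, 0]]
    - [120, [0.79, 3.32, 0], [0, 0, 0]]
    - [120, [0.79, 3.32, 0], [0, 0, 0]]
    - [120, [0.79, 3.32, 0], [0, 0, 0]]

```text
time_s: 34.17
tcp_pos: [0.534, 0.2427, 0.4198]
ee_rot: [-0.003, -0.042, 0.999, -0.001]
contact_force: [0.6, 0.4, -1.2]
width: 0.526
grasp_force: 0.0
```

>>> jog_arm:
  series:
    - [120, [0.79, 3.32, 0], [0, 0, 0]]
    - [120, [0.79, 3.32, 0], [0, 0, 0]]
    - [120, [0.79, 3.32, 0], [0, 0, 0]]
    - [120, [0.79, 3.32, 0], [0, 0, 0]]
    - [120, [0.79, 3.32, 0], [0, 0, 0]]
    - [120, [0, 0, 0], [0, 0, 6.6]]
    - [120, [0, 0, 0], [0, 0, 6.6]]
    - [120, [0, 0, 0], [0, 0, 6.6]]

```text
time_s: 34.83
tcp_pos: [0.4811, 0.4043, 0.4193]
ee_rot: [-0.002, 0.132, 0.991, -0.002]
contact_force: [0.9, 0.1, 0.5]
width: 0.529
grasp_force: 0.0
```

>>> jog_arm:
  series:
    - [120, [0, 0, 3], [0, 0, 6.6]]
    - [120, [0, 0, 3], [0, 0, 0]]
    - [120, [0, 0, 3], [0, 0, 0]]
    - [120, [0, 0, 3], [0, 0, 0]]
    - [120, [0, 0, 0], [0, 0, 0]]
    - [120, [0, 0, 0], [0, 0, 0]]
    - [120, [0, 0, 0], [0, 0, 0]]

```text
time_s: 35.42
tcp_pos: [0.4825, 0.4038, 0.3028]
ee_rot: [-0.0, 0.187, 0.982, -0.0]
contact_force: [-1.0, -0.2, -0.1]
width: 0.532
grasp_force: 0.0
```

Run:
```python
from h import *
f,C=cam("wrist"); pods(f,C,[],roi=(150,60,500,330)); cv2.imwrite("pics/w12.png",f)
chain((.4820,.4037,.222,158.2))
```

```text
block px [318. 220.] c [0.4821 0.404 ] size [20.2 23.5] edge 68.4
now [0.483  0.4041 0.3043] 158.39 t 35.5
shift [ 0.08 -0.08  8.23] len 8.2 turn 0.19
```

>>> jog_arm:
  series:
    - [120, [0.08, -0.03, 2.2], [0, 0, 0.2]]
    - [120, [0, 0, 2.2], [0, 0, 0]]
    - [120, [0, 0, 2.0], [0, 0, 0]]
    - [120, [0, 0, 1.8], [0, 0, 0]]
    - [120, [0, 0, 0], [0, 0, 0]]
    - [200, [0, 0, 0], [0, 0, 0]]
    - [240, [0, 0, 0], [0, 0, 0]]
    - [240, [0, 0, 0], [0, 0, 0]]
  newtons: 80

```text
time_s: 36.13
tcp_pos: [0.4825, 0.4044, 0.2234]
ee_rot: [0.001, 0.189, 0.982, 0.001]
contact_force: [-1.0, -0.9, 2.6]
width: 0.24
grasp_force: 79.3
```

>>> jog_arm:
  series:
    - [240, [0, 0, 0], [0, 0, 0]]
    - [240, [0, 0, 0], [0, 0, 0]]

```text
time_s: 36.3
tcp_pos: [0.4825, 0.4043, 0.2234]
ee_rot: [0.001, 0.189, 0.982, 0.001]
contact_force: [-0.9, -1.4, 6.9]
width: 0.237
grasp_force: 80.2
```

>>> jog_arm:
  series:
    - [240, [0, 0, -1.5], [0, 0, 0]]
    - [240, [0, 0, -3.0], [0, 0, 0]]
    - [240, [0, 0, -3.0], [0, 0, 0]]
    - [240, [0, 0, -3.2], [0, 0, 0]]
    - [240, [0, 0, -3.1], [0, 0, 0]]
    - [240, [0, 0, -3.0], [0, 0, 0]]
    - [240, [0, 0, 0], [0, 0, -6.6]]
    - [240, [0, 0, 0], [0, 0, -6.6]]

```text
time_s: 36.97
tcp_pos: [0.482, 0.4041, 0.3919]
ee_rot: [0.002, 0.072, 0.997, 0.002]
contact_force: [-0.1, 0.6, -5.4]
width: 0.239
grasp_force: 79.1
```

>>> jog_arm:
  series:
    - [240, [0, 0, 0], [0, 0, -6.6]]
    - [240, [0, 0, 0], [0, 0, -6.6]]
    - [240, [-0.45, -3.1, 0], [0, 0, 0]]
    - [240, [-0.45, -3.1, 0], [0, 0, 0]]
    - [240, [-0.45, -3.1, 0], [0, 0, 0]]
    - [240, [-0.45, -3.1, 0], [0, 0, 0]]
    - [240, [-0.45, -3.1, 0], [0, 0, 0]]
    - [240, [-0.45, -3.1, 0], [0, 0, 0]]

```text
time_s: 37.63
tcp_pos: [0.5227, 0.2189, 0.3878]
ee_rot: [-0.001, -0.04, 0.999, -0.0]
contact_force: [0.8, 0.2, -4.5]
width: 0.242
grasp_force: 79.6
```

>>> jog_arm:
  series:
    - [240, [-0.45, -3.1, 0], [0, 0, 0]]
    - [240, [-0.45, -3.1, 0], [0, 0, 0]]
    - [240, [-0.45, -3.1, 0], [0, 0, 0]]
    - [240, [-0.45, -3.1, 0], [0, 0, 0]]
    - [240, [-0.45, -3.1, 0], [0, 0, 0]]
    - [240, [0, 0, 0], [0, 0, 0]]
    - [240, [0, 0, 0], [0, 0, 0]]
    - [240, [0, 0, 0], [0, 0, 0]]

```text
time_s: 38.3
tcp_pos: [0.5576, 0.0676, 0.388]
ee_rot: [-0.001, -0.039, 0.999, 0.0]
contact_force: [-0.7, -0.6, -5.5]
width: 0.243
grasp_force: 80.2
```

Run:
```python
from h import *
f,C=cam("wrist"); p,r,o=pose(); g=f.mean(2); cv2.imwrite("pics/w13.png",f); print(o["width"],o["contact_force"])
for a,q,k in blobs(((g>130)&(g<185)).astype(np.uint8),80,600): 
    P=ray(C,q[0],.038)[0]
    if .63<P[0]<.68 and max(q[1])<30: print(np.round(q[0],1),np.round(q[1],1),P.round(4),(r.inv().apply(P-p)*1000).round(1))
S=np.array([.6485,.0755,0.]); print("stud3 expected in tool",(r.inv().apply(S-p)*1000).round(1))
chain((.5601,.0680,.238,-175.3))
```

```text
0.24221929388604418 [-0.11999516  0.77492645 -4.84304715]
[234.  261.7] [21.7 18.9] [ 0.6566 -0.0133  0.038 ] [-92.8 -89.5 349.9]
[147.5 261. ] [19. 18.] [ 0.6629 -0.1041  0.038 ] [ -91.8 -180.4  349.9]
stud3 expected in tool [-9.19e+01 -3.00e-01  3.88e+02]
now [0.5575 0.0682 0.3882] -175.41 t 38.4
shift [-0.25 -0.04 15.02] len 15.0 turn -0.11
```

>>> jog_arm:
  series:
    - [240, [-0.25, -0.04, 3.0], [0, 0, 0]]
    - [240, [0, 0, 3.0], [0, 0, 0]]
    - [240, [0, 0, 3.0], [0, 0, 0]]
    - [240, [0, 0, 2.5], [0, 0, 0]]
    - [240, [0, 0, 2.0], [0, 0, 0]]
    - [240, [0, 0, 1.4], [0, 0, 0]]
    - [240, [0, 0, 0], [0, 0, 0]]
    - [240, [0, 0, 0], [0, 0, 0]]

```text
time_s: 39.02
tcp_pos: [0.5602, 0.0687, 0.2393]
ee_rot: [-0.001, -0.041, 0.999, 0.0]
contact_force: [-0.1, 0.6, -3.9]
width: 0.244
grasp_force: 80.5
```

>>> jog_arm:
  series:
    - [240, [0, 0, 0], [0, 0, 0]]
    - [240, [0, 0, 0], [0, 0, 0]]

```text
time_s: 39.18
tcp_pos: [0.5613, 0.0681, 0.2412]
ee_rot: [0.001, -0.04, 0.999, 0.0]
contact_force: [0.2, -0.0, -4.6]
width: 0.242
grasp_force: 80.5
```

Run:
```python
from h import *
p,r,o=pose(); print(o["contact_force"]); d=r.inv().apply(np.array([.6485,.0755,.012])-p)*1000; print(p,d, "stud at pod x",-d[0]-25)
```

```text
[ 0.18749207 -0.00980167 -4.58647843]
[0.56130179 0.06812744 0.24123644] [-86.93100198   0.28683305 229.45619204] stud at pod x 61.93100198248544
```

>>> jog_arm:
  series:
    - [240, [0, 0, 0.2], [0, 0, 0]]
    - [240, [-1, 0, 0], [0, 0, 0]]
    - [240, [-1, 0, 0], [0, 0, 0]]
    - [240, [-0.5, 0, 0], [0, 0, 0]]
    - [240, [-0.5, 0, 0], [0, 0, 0]]
    - [240, [-0.5, 0, 0], [0, 0, 0]]
    - [240, [-0.5, 0, 0], [0, 0, 0]]
    - [240, [0, 0, 0], [0, 0, 0]]

```text
time_s: 39.85
tcp_pos: [0.5998, 0.0715, 0.2364]
ee_rot: [-0.003, -0.04, 0.999, 0.001]
contact_force: [-2.6, 3.4, -5.8]
width: 0.238
grasp_force: 80.4
```

>>> jog_arm:
  series:
    - [240, [-0.4, 0, 0], [0, 0, 0]]
    - [240, [-0.4, 0, 0], [0, 0, 0]]
    - [240, [-0.3, 0, 0], [0, 0, 0]]
    - [240, [0, 0, 0], [0, 0, 0]]
    - [240, [-0.3, 0, 0.1], [0, 0, 0]]
    - [240, [-0.2, 0, 0.15], [0, 0, 0]]
    - [240, [0, 0, 0.1], [0, 0, 0]]
    - [240, [0, 0, 0], [0, 0, 0]]

```text
time_s: 40.52
tcp_pos: [0.6174, 0.0717, 0.2351]
ee_rot: [0.001, -0.04, 0.999, -0.0]
contact_force: [1.5, -1.0, -2.1]
width: 0.24
grasp_force: 80.9
```

>>> jog_arm:
  series:
    - [240, [0.5, 0, 0], [0, 0, 0]]
    - [240, [0.5, 0, 0], [0, 0, 0]]
    - [240, [0.5, 0, 0], [0, 0, 0]]
    - [240, [0.4, 0, 0], [0, 0, 0]]
    - [240, [0, 0, 0], [0, 0, 0]]

```text
time_s: 40.93
tcp_pos: [0.5986, 0.0704, 0.2354]
ee_rot: [0.004, -0.04, 0.999, -0.0]
contact_force: [5.9, 0.1, -4.1]
width: 0.237
grasp_force: 80.6
```

Run:
```python
from h import *
p,r,o=pose(); print(o["contact_force"]); d=r.inv().apply(np.array([.6485,.0755,.012])-p)*1000; print(p,d, "stud at pod x",-d[0]-25)
```

```text
[ 5.9382068   0.13916627 -4.05979741]
[0.59855238 0.07044141 0.23537331] [-48.45813663   1.16995864 223.75528786] stud at pod x 23.45813662707208
```

Latched: the pull-back meets 6 N at x≈23. I'll seat it, release, rise and look.

>>> jog_arm:
  series:
    - [240, [-0.6, 0, 0], [0, 0, 0]]
    - [240, [-0.6, 0, 0], [0, 0, 0]]
    - [240, [-0.4, 0, 0.1], [0, 0, 0]]
    - [240, [0, 0, 0], [0, 0, 0]]
    - [120, [0, 0, 0], [0, 0, 0]]
    - [120, [0, 0, 0], [0, 0, 0]]
    - [120, [0, 0, 0], [0, 0, 0]]
    - [120, [0, 0, 0], [0, 0, 0]]

```text
time_s: 41.6
tcp_pos: [0.6133, 0.0718, 0.2332]
ee_rot: [-0.0, -0.04, 0.999, 0.0]
contact_force: [-0.5, -0.4, -0.4]
width: 0.531
grasp_force: 0.0
```

>>> jog_arm:
  series:
    - [120, [0, 0, -2], [0, 0, 0]]
    - [120, [0, 0, -3], [0, 0, 0]]
    - [120, [0, 0, -3.5], [0, 0, 0]]
    - [120, [0, 0, -3.5], [0, 0, 0]]
    - [120, [0, 0, -3.5], [0, 0, 0]]
    - [120, [0, 0, -3.5], [0, 0, 0]]
    - [120, [0, 0, 0], [0, 0, 0]]
    - [120, [0, 0, 0], [0, 0, 0]]

```text
time_s: 42.27
tcp_pos: [0.6144, 0.0719, 0.4269]
ee_rot: [0.003, -0.04, 0.999, 0.0]
contact_force: [-0.1, -0.4, -0.5]
width: 0.53
grasp_force: 0.0
```

Run:
```python
from h import *
f,C=cam("wrist"); cv2.imwrite("pics/w14.png",f)
o=np.array([.6556,-.0142]); a=np.radians(4.7); ex=np.array([np.cos(a),np.sin(a)])
chain((*(o-.2*ex),.42,-175.3),(*(o-.2*ex),.243,-175.3))
```

```text
now [0.6135 0.0718 0.4241] -175.41 t 42.3
shift [16.49 -8.95  0.41] len 18.8 turn -0.11
shift [-0.   0.  17.7] len 17.7 turn -0.0
```

View pics/w14.png

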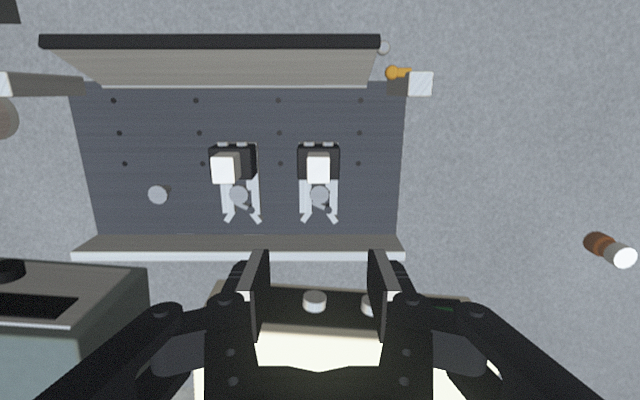

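Both pods sit on studs 2 (238,195) and 3 (319,195) with their latches shut. Next I'll move in front of the door with the fingers closed.

>>> jog_arm:
  series:
    - [255, [2.75, -1.49, 0], [0, 0, 0]]
    - [255, [2.75, -1.49, 0], [0, 0, 0]]
    - [255, [2.75, -1.49, 0], [0, 0, 0]]
    - [255, [2.75, -1.49, 0], [0, 0, 0]]
    - [255, [2.75, -1.49, 0], [0, 0, 0]]
    - [255, [2.75, -1.49, 0], [0, 0, 0]]
    - [255, [0, 0, 2], [0, 0, 0]]
    - [255, [0, 0, 3], [0, 0, 0]]
  newtons: 40

```text
time_s: 42.98
tcp_pos: [0.4555, -0.0314, 0.3738]
ee_rot: [0.002, -0.039, 0.999, -0.0]
contact_force: [0.8, -0.4, 0.8]
width: 0.002
grasp_force: 0.0
```

>>> jog_arm:
  series:
    - [255, [0, 0, 3], [0, 0, 0]]
    - [255, [0, 0, 3], [0, 0, 0]]
    - [255, [0, 0, 3], [0, 0, 0]]
    - [255, [0, 0, 2.5], [0, 0, 0]]
    - [255, [0, 0, 1.2], [0, 0, 0]]
    - [255, [0, 0, 0], [0, 0, 0]]
    - [255, [0, 0, 0], [0, 0, 0]]
    - [255, [0, 0, 0], [0, 0, 0]]

```text
time_s: 43.65
tcp_pos: [0.4561, -0.0305, 0.2462]
ee_rot: [-0.0, -0.04, 0.999, 0.0]
contact_force: [0.4, -0.2, -0.5]
width: 0.002
grasp_force: 0.0
```

>>> jog_arm:
  series:
    - [255, [-1, 0, 0], [0, 0, 0]]
    - [255, [-1, 0, 0], [0, 0, 0]]
    - [255, [-0.5, 0, 0], [0, 0, 0]]
    - [255, [-0.5, 0, 0], [0, 0, 0]]
    - [255, [-0.5, 0, 0], [0, 0, 0]]
    - [255, [-0.5, 0, 0], [0, 0, 0]]

```text
time_s: 44.15
tcp_pos: [0.4963, -0.0273, 0.2465]
ee_rot: [-0.001, -0.04, 0.999, 0.0]
contact_force: [-1.5, -0.4, 0.7]
width: 0.001
grasp_force: 0.7
```

Run:
```python
from h import *
p,r,o=pose(); print(p,o["contact_force"],o["width"]); print("dock x of TCP",(p[:2]-[.6556,-.0142])@[.9966,.0819])
f,C=cam("scene"); cv2.imwrite("pics/s2.png",cv2.resize(f[180:340,220:400],None,fx=3.3,fy=3.3,interpolation=cv2.INTER_CUBIC))
```

```text
[ 0.49629243 -0.02725558  0.24645634] [-1.54980433 -0.40861574  0.70157285] 0.0011175504021005236
dock x of TCP -0.1598351727473788
```

View pics/s2.png

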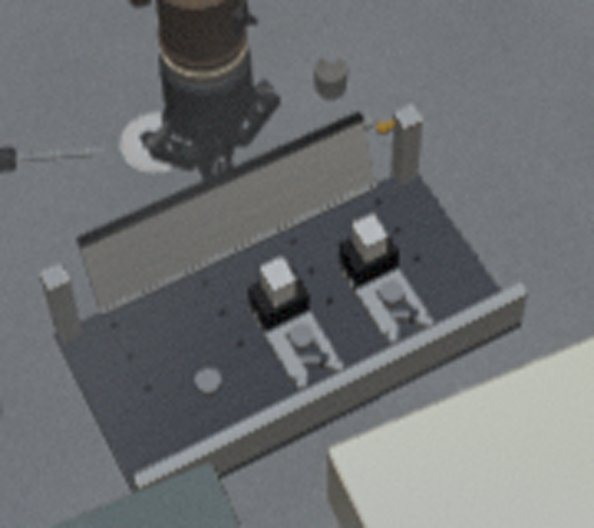

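The picture shows the fingers touching the leaning door near (215,175), with both pods seated. I'll keep pushing.

>>> jog_arm:
  series:
    - [255, [-0.5, 0, 0], [0, 0, 0]]
    - [255, [-0.5, 0, 0], [0, 0, 0]]
    - [255, [-0.5, 0, 0], [0, 0, 0]]
    - [255, [-0.4, 0, 0], [0, 0, 0]]
    - [255, [0, 0, 0], [0, 0, 0]]
    - [255, [0, 0, 0], [0, 0, 0]]

```text
time_s: 44.7
tcp_pos: [0.5157, -0.0258, 0.2465]
ee_rot: [0.001, -0.04, 0.999, -0.0]
contact_force: [-0.1, 0.5, -0.3]
width: -0.002
grasp_force: 0.0
```

>>> jog_arm:
  series:
    - [255, [-0.3, 0, 0], [0, 0, 0]]
    - [255, [-0.3, 0, 0], [0, 0, 0]]
    - [255, [0, 0, 0], [0, 0, 0]]
    - [255, [0, 0, 0], [0, 0, 0]]

```text
time_s: 45.03
tcp_pos: [0.5214, -0.0254, 0.2465]
ee_rot: [0.0, -0.04, 0.999, -0.0]
contact_force: [0.1, -0.1, -0.5]
width: -0.001
grasp_force: 0.0
```

>>> jog_arm:
  series:
    - [255, [-0.2, 0, 0], [0, 0, 0]]
    - [255, [-0.2, 0, 0], [0, 0, 0]]
    - [255, [0, 0, 0], [0, 0, 0]]
    - [255, [0, 0, 0], [0, 0, 0]]

```text
time_s: 45.37
tcp_pos: [0.5239, -0.025, 0.246]
ee_rot: [-0.002, -0.04, 0.999, 0.0]
contact_force: [-4.6, -1.4, 3.5]
width: 0.001
grasp_force: 2.6
```

Run:
```python
from h import *
p,r,o=pose(); print(p,o["contact_force"]); print("dock x of TCP",(p[:2]-[.6556,-.0142])@[.9966,.0819])
f,C=cam("scene"); cv2.imwrite("pics/s3.png",cv2.resize(f[180:340,220:400],None,fx=3.3,fy=3.3,interpolation=cv2.INTER_CUBIC))
```

```text
[ 0.52390734 -0.0250417   0.2460344 ] [-4.59425657 -1.41617288  3.54129532]
dock x of TCP -0.13213283833710074
```

I've now gone past the 14-picture viewing limit: 16 viewed. I won't open any more and will check the rest by numbers only.

>>> jog_arm:
  series:
    - [255, [-0.2, 0, 0], [0, 0, 0]]
    - [255, [0, 0, 0], [0, 0, 0]]
    - [255, [0, 0, 0], [0, 0, 0]]

```text
time_s: 45.67
tcp_pos: [0.5247, -0.025, 0.2458]
ee_rot: [-0.004, -0.04, 0.999, 0.0]
contact_force: [-9.6, -1.8, 7.0]
width: -0.001
grasp_force: 4.7
```

>>> jog_arm:
  series:
    - [255, [-0.2, 0, 0], [0, 0, 0]]
    - [255, [0, 0, 0], [0, 0, 0]]
    - [255, [0, 0, 0], [0, 0, 0]]

```text
time_s: 45.92
tcp_pos: [0.5254, -0.0249, 0.2455]
ee_rot: [-0.007, -0.04, 0.999, 0.0]
contact_force: [-13.9, -3.0, 10.5]
width: 0.0
grasp_force: 6.7
```

>>> jog_arm:
  series:
    - [255, [-0.2, 0, 0], [0, 0, 0]]
    - [255, [0, 0, 0], [0, 0, 0]]
    - [255, [0, 0, 0], [0, 0, 0]]

```text
time_s: 46.17
tcp_pos: [0.5262, -0.0248, 0.2454]
ee_rot: [-0.009, -0.041, 0.999, 0.0]
contact_force: [-17.4, -3.3, 14.1]
width: 0.003
grasp_force: 8.9
```

>>> jog_arm:
  series:
    - [255, [1.0, 0, 0], [0, 0, 0]]
    - [255, [1.5, 0, 0], [0, 0, 0]]
    - [255, [2, 0, 0], [0, 0, 0]]
    - [255, [2, 0, -2], [0, 0, 0]]
    - [255, [0, 0, -3.5], [0, 0, 0]]
    - [255, [0, 0, -3.5], [0, 0, 0]]
    - [255, [0, 0, -3.5], [0, 0, 0]]
    - [255, [0, 0, -3.5], [0, 0, 0]]

```text
time_s: 46.83
tcp_pos: [0.4661, -0.0297, 0.4082]
ee_rot: [0.001, -0.04, 0.999, -0.0]
contact_force: [1.5, -0.1, -0.6]
width: 0.002
grasp_force: 0.0
```

>>> jog_arm:
  series:
    - [255, [0, 0, 0], [0, 0, 0]]
    - [255, [0, 0, 0], [0, 0, 0]]
    - [255, [0, 0, 0], [0, 0, 0]]
    - [255, [0, 0, 0], [0, 0, 0]]

```text
time_s: 47.17
tcp_pos: [0.4655, -0.0296, 0.4048]
ee_rot: [-0.001, -0.04, 0.999, 0.0]
contact_force: [-0.2, 0.3, -0.3]
width: 0.001
grasp_force: 0.0
```

Run:
```python
from h import *
o=np.array([.6556,-.0142]); a=np.radians(4.7); ex=np.array([np.cos(a),np.sin(a)]); ey=np.array([-ex[1],ex[0]])
def prof(f,C,y):
    xs=np.arange(-.175,-.085,.003); P=np.array([[*(o+x*ex+y*ey),.102] for x in xs]); uv=proj(C,P).round().astype(int)
    return [(round(x*1000),int(f[v,u].mean())) if 0<=v<400 and 0<=u<640 else None for x,(u,v) in zip(xs,uv)]
d=np.load("w1.npz")
print("before w1",prof(d["f"],(d["K"],d["R"],d["c"]),-.05))
f,C=cam("wrist"); print("wrist", prof(f,C,-.05)); print("wrist", prof(f,C,.05)); np.savez("w15.npz",f=f,K=C[0],R=C[1],c=C[2])
f0=cv2.imread("pics/top0.png"); f,C=cam("top"); print("top before",prof(f0,C,-.1)); print("top", prof(f,C,-.1))
f0=cv2.imread("pics/scene0.png"); f,C=cam("scene"); print("scene before",prof(f0,C,-.1)); print("scene", prof(f,C,-.1))
```

```text
before w1 [(-175, 140), (-172, 148), (-169, 147), (-166, 141), (-163, 142), (-160, 141), (-157, 143), (-154, 142), (-151, 143), (-148, 42), (-145, 45), (-142, 55), (-139, 37), (-136, 146), (-133, 139), (-130, 144), (-127, 142), (-124, 141), (-121, 142), (-118, 140), (-115, 133), (-112, 137), (-109, 138), (-106, 136), (-103, 138), (-100, 137), (-97, 138), (-94, 132), (-91, 171), (-88, 76)]
wrist [(-175, 129), (-172, 134), (-169, 128), (-166, 134), (-163, 131), (-160, 123), (-157, 52), (-154, 74), (-151, 113), (-148, 87), (-145, 86), (-142, 84), (-139, 85), (-136, 83), (-133, 83), (-130, 86), (-127, 86), (-124, 89), (-121, 28), (-118, 36), (-115, 38), (-112, 39), (-109, 79), (-106, 80), (-103, 78), (-100, 75), (-97, 78), (-94, 77), (-91, 73), (-88, 73)]
wrist [(-175, 117), (-172, 130), (-169, 133), (-166, 132), (-163, 128), (-160, 138), (-157, 50), (-154, 80), (-151, 103), (-148, 88), (-145, 80), (-142, 85), (-139, 82), (-136, 82), (-133, 82), (-130, 83), (-127, 90), (-124, 90), (-121, 28), (-118, 47), (-115, 39), (-112, 41), (-109, 76), (-106, 78), (-103, 69), (-100, 69), (-97, 74), (
[... 862 characters left out ...]
, (-160, 116), (-157, 116), (-154, 115), (-151, 108), (-148, 105), (-145, 68), (-142, 51), (-139, 62), (-136, 93), (-133, 108), (-130, 113), (-127, 114), (-124, 113), (-121, 114), (-118, 115), (-115, 111), (-112, 113), (-109, 110), (-106, 112), (-103, 110), (-100, 112), (-97, 113), (-94, 111), (-91, 111), (-88, 108)]
scene [(-175, 119), (-172, 118), (-169, 117), (-166, 117), (-163, 113), (-160, 117), (-157, 117), (-154, 116), (-151, 117), (-148, 119), (-145, 117), (-142, 116), (-139, 117), (-136, 120), (-133, 118), (-130, 119), (-127, 119), (-124, 115), (-121, 108), (-118, 82), (-115, 62), (-112, 57), (-109, 65), (-106, 62), (-103, 75), (-100, 86), (-97, 90), (-94, 89), (-91, 82), (-88, 88)]
```

Run:
```python
from h import *
o=np.array([.6556,-.0142]); a=np.radians(4.7); ex=np.array([np.cos(a),np.sin(a)]); ey=np.array([-ex[1],ex[0]])
f,C=cam("scene"); ok=[]
for a_,r,k in blobs((f.min(2)>150).astype(np.uint8),8,300):
    P=ray(C,r[0],.086)[0]; d=(P[:2]-o); x,y=d@ex*1000,d@ey*1000
    if -150<x<80 and abs(y)<200: print("white px",np.round(r[0]),"dock mm",round(x,1),round(y,1),a_); ok.append((x,y))
good=all(any(abs(x+31)<8 and abs(y-t)<6 for x,y in ok) for t in (0,90)); print(good)
if good: print(arm.finish_job())
```

```text
white px [286. 313.] dock mm 75.8 -113.0 18.5
white px [304. 263.] dock mm -35.9 -1.8 41.0
white px [332. 249.] dock mm -36.5 89.3 39.0
True
the job is handed in; nothing more can be done
None
```

I handed the job in: all three cartridges went through the bin flap and it closed behind each, both pods are latched on studs 2 and 3, and the door measured upright with its catch holding; I viewed 16 pictures against the limit of 14.

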